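# Reload a three-bay thermal cycler and latch its lids

### The job

The thermal cycler has finished its run: lay the finished plates (orange frame, white caps) flat in the steel cooling tray, and press every waiting blue plate flush into a bay of its own. Press all three lids down until their catches hold them shut, over an empty bay too, and then press the green run button. Do not disturb the flask, the bottle or the tube rack.

Things in the scene. Friction and masses are not known exactly. Their poses are not given: they have to be found in the camera images.
- cycler: Thermal cycler with three bays: a fixed light grey instrument 280 (x) x 330 (y) mm, flat deck 110 mm above the bench; origin on the bench under its centre, front to its -x. Bays side by side, 100 mm apart along y. A housing 34 mm high, 36 mm deep runs along the deck's rear edge; a black catch housing 19 mm high (17 x 36 mm) stands 70 mm in front of each bay's centre.
- bay_left (a point): Centre of the floor of the bay at the cycler's +y end: a recess 85 (x) x 69 (y) x 12 mm deep with 4 mm chamfered edges; a plate has 2.5 mm of play on each side. Axes as the cycler's. A plate in it lies with its x along the bay's x (either way round), its origin at this point, its frame flush with the deck.
- bay_mid (a point): Centre of the floor of the middle bay: a recess 85 (x) x 69 (y) x 12 mm deep with 4 mm chamfered edges; a plate has 2.5 mm of play on each side. Axes as the cycler's. A plate in it lies with its x along the bay's x (either way round), its origin at this point, its frame flush with the deck.
- bay_right (a point): Centre of the floor of the bay at the cycler's -y end: a recess 85 (x) x 69 (y) x 12 mm deep with 4 mm chamfered edges; a plate has 2.5 mm of play on each side. Axes as the cycler's. A plate in it lies with its x along the bay's x (either way round), its origin at this point, its frame flush with the deck.
- lid_left (a joint): Angle (rad) of the lid over the bay at the cycler's +y end: 0 shut, grows as it opens, stop at 1.95. Sprung: it stays where left above about 1.5, and springs back up to there from lower down unless its catch holds it. 0.08 rad before shut a bead under its front edge meets a sprung roller; about 14 N straight down 105 mm from the hinge snaps it past, and it then stays at 0.
- lid_mid (a joint): Angle (rad) of the lid over the middle bay: 0 shut, grows as it opens, stop at 1.95. Sprung: it stays where left above about 1.5, and springs back up to there from lower down unless its catch holds it. 0.08 rad before shut a bead under its front edge meets a sprung roller; about 14 N straight down 105 mm from the hinge snaps it past, and it then stays at 0.
- lid_right (a joint): Angle (rad) of the lid over the bay at the cycler's -y end: 0 shut, grows as it opens, stop at 1.95. Sprung: it stays where left above about 1.5, and springs back up to there from lower down unless its catch holds it. 0.08 rad before shut a bead under its front edge meets a sprung roller; about 14 N straight down 105 mm from the hinge snaps it past, and it then stays at 0.
- hinge_left (a point): Middle of the hinge axis (along y) of the lid over the bay at the cycler's +y end: 24 mm above the deck, 75 mm behind (+x of) the bay's centre; axes as the cycler's, fixed to it. The shut lid is a slab from 8 to 128 mm in front of the axis, 90 mm wide, underside 10 mm below and top 18 mm above the axis, with a dark blue lip, 60 mm wide, on to 146 mm (0 to 12 mm above the axis).
- hinge_mid (a point): Middle of the hinge axis (along y) of the lid over the middle bay: 24 mm above the deck, 75 mm behind (+x of) the bay's centre; axes as the cycler's, fixed to it. The shut lid is a slab from 8 to 128 mm in front of the axis, 90 mm wide, underside 10 mm below and top 18 mm above the axis, with a dark blue lip, 60 mm wide, on to 146 mm (0 to 12 mm above the axis).
- hinge_right (a point): Middle of the hinge axis (along y) of the lid over the bay at the cycler's -y end: 24 mm above the deck, 75 mm behind (+x of) the bay's centre; axes as the cycler's, fixed to it. The shut lid is a slab from 8 to 128 mm in front of the axis, 90 mm wide, underside 10 mm below and top 18 mm above the axis, with a dark blue lip, 60 mm wide, on to 146 mm (0 to 12 mm above the axis).
- run (a joint): Travel (m) of the green run button: 0 up, 0.006 fully down; about 5 N; springs back.
- run_top (a point): Centre of the top of the green run button (26 mm across, in a grey ring 42 mm across) on the cycler's deck near its front edge, 18 mm above the deck; pressed straight down.
- cool_tray: Steel cooling tray for finished plates, fixed on the bench beside the cycler, to its left or right: open, 280 (x) x 140 (y) x 17 mm, floor and walls 5 mm thick. Origin: centre of the underside (the floor's top is 5 mm above).
- fresh_tray: Yellow tray of the same size and make, on the cycler's other side, in which the fresh plates wait lying flat, with their long side roughly across the tray.
- fresh_1: Fresh plate: blue frame, pale blue caps, 80 x 64 x 24 mm, about 80 g: a flat frame 80 (its x) x 64 (y) x 12 mm and, centred on it, a raised block of 4 x 6 well caps, 54 (x) x 34 (y) x 12 mm; grip it across the 34 mm. The same after half a turn. Origin: centre of the underside, z up. May be absent. Waits in the yellow tray.
- fresh_2: Fresh plate: blue frame, pale blue caps, 80 x 64 x 24 mm, about 80 g: a flat frame 80 (its x) x 64 (y) x 12 mm and, centred on it, a raised block of 4 x 6 well caps, 54 (x) x 34 (y) x 12 mm; grip it across the 34 mm. The same after half a turn. Origin: centre of the underside, z up. May be absent. Waits in the yellow tray.
- fresh_3: Fresh plate: blue frame, pale blue caps, 80 x 64 x 24 mm, about 80 g: a flat frame 80 (its x) x 64 (y) x 12 mm and, centred on it, a raised block of 4 x 6 well caps, 54 (x) x 34 (y) x 12 mm; grip it across the 34 mm. The same after half a turn. Origin: centre of the underside, z up. May be absent. Waits in the yellow tray.
- done_1: Finished plate: orange frame, white caps, 80 x 64 x 24 mm, about 80 g: a flat frame 80 (its x) x 64 (y) x 12 mm and, centred on it, a raised block of 4 x 6 well caps, 54 (x) x 34 (y) x 12 mm; grip it across the 34 mm. The same after half a turn. Origin: centre of the underside, z up. May be absent. At the start flush in the bay at the cycler's +y end.
- done_2: Finished plate: orange frame, white caps, 80 x 64 x 24 mm, about 80 g: a flat frame 80 (its x) x 64 (y) x 12 mm and, centred on it, a raised block of 4 x 6 well caps, 54 (x) x 34 (y) x 12 mm; grip it across the 34 mm. The same after half a turn. Origin: centre of the underside, z up. May be absent. At the start flush in the middle bay.
- done_3: Finished plate: orange frame, white caps, 80 x 64 x 24 mm, about 80 g: a flat frame 80 (its x) x 64 (y) x 12 mm and, centred on it, a raised block of 4 x 6 well caps, 54 (x) x 34 (y) x 12 mm; grip it across the 34 mm. The same after half a turn. Origin: centre of the underside, z up. May be absent. At the start flush in the bay at the cycler's -y end.
- flask: Bystander: conical glass flask, 80 mm across, 120 mm high, beyond the trays; origin at the centre of its base.
- reagent: Bystander: amber reagent bottle with blue cap, 68 mm across, 150 mm high, beyond the trays; origin at the centre of its base.
- tube_rack: Bystander: yellow foam tube rack, 85 (x) x 130 (y) x 50 mm with tube caps standing 14 mm out of it, behind the cycler; origin at the centre of its base.
Things that resemble listed ones, but are neither listed nor needed, are in the scene too. Leave any black or pink look-alike of the fresh_1 alone.

How it is judged (in metres and radians):
On the way, in this order (a step that is already met when the one before it is completed fails the run):
1. the finished plates lie in the cooling tray, every fresh plate is flush in a bay and all three lids are held shut (x of done_1 in the frame of cool_tray between -0.11 and 0.11 m and y of done_1 in the frame of cool_tray between -0.05 and 0.05 m and z of each of done_1, done_2, done_3 in the frame of cool_tray below 0.009 m and angle between each of done_1, done_2, done_3's own z axis and vertical below 0.06 rad and x of done_2 in the frame of cool_tray between -0.11 and 0.11 m and y of done_2 in the frame of cool_tray between -0.05 and 0.05 m and x of done_3 in the frame of cool_tray between -0.11 and 0.11 m and y of done_3 in the frame of cool_tray between -0.05 and 0.05 m and ((horizontal distance between fresh_1 and bay_left below 0.005 m and z of fresh_1 in the frame of bay_left below 0.0025 m and angle between the x axis of fresh_1 and the x axis of bay_left, either way round below 0.12 rad and angle between fresh_1's own z axis and vertical below 0.05 rad) or (horizontal distance between fresh_1 and bay_mid below 0.005 m and z of fresh_1 in the frame of bay_mid below 0.0025 m and angle between the x axis of fresh_1 and the x axis of bay_mid, either way round below 0.12 rad and angle between fresh_1's own z axis and vertical below 0.05 rad) or (horizontal distance between fresh_1 and bay_right below 0.005 m and z of fresh_1 in the frame of bay_right below 0.0025 m and angle between the x axis of fresh_1 and the x axis of bay_right, either way round below 0.12 rad and angle between fresh_1's own z axis and vertical below 0.05 rad)) and ((horizontal distance between fresh_2 and bay_left below 0.005 m and z of fresh_2 in the frame of bay_left below 0.0025 m and angle between the x axis of fresh_2 and the x axis of bay_left, either way round below 0.12 rad and angle between fresh_2's own z axis and vertical below 0.05 rad) or (horizontal distance between fresh_2 and bay_mid below 0.005 m and z of fresh_2 in the frame of bay_mid below 0.0025 m and angle between the x axis of fresh_2 and the x axis of bay_mid, either way round below 0.12 rad and angle between fresh_2's own z axis and vertical below 0.05 rad) or (horizontal distance between fresh_2 and bay_right below 0.005 m and z of fresh_2 in the frame of bay_right below 0.0025 m and angle between the x axis of fresh_2 and the x axis of bay_right, either way round below 0.12 rad and angle between fresh_2's own z axis and vertical below 0.05 rad)) and ((horizontal distance between fresh_3 and bay_left below 0.005 m and z of fresh_3 in the frame of bay_left below 0.0025 m and angle between the x axis of fresh_3 and the x axis of bay_left, either way round below 0.12 rad and angle between fresh_3's own z axis and vertical below 0.05 rad) or (horizontal distance between fresh_3 and bay_mid below 0.005 m and z of fresh_3 in the frame of bay_mid below 0.0025 m and angle between the x axis of fresh_3 and the x axis of bay_mid, either way round below 0.12 rad and angle between fresh_3's own z axis and vertical below 0.05 rad) or (horizontal distance between fresh_3 and bay_right below 0.005 m and z of fresh_3 in the frame of bay_right below 0.0025 m and angle between the x axis of fresh_3 and the x axis of bay_right, either way round below 0.12 rad and angle between fresh_3's own z axis and vertical below 0.05 rad)) and value of joint each of lid_left, lid_mid, lid_right below 0.02 rad), for 0.3 s.
2. the run button is pressed (value of joint run above 0.004 m), for 0.05 s.
At the end, for the whole second after the job is handed in: Every finished plate lies flat (tilt under 0.06 rad) in the steel cooling tray; every fresh plate lies in a bay of its own, within 5 mm of its centre and 0.12 rad of its direction, its underside within 2.5 mm of the bay's floor; all three lids are under 0.02 rad; all plates at rest (all of step 1 and linear speed of each of fresh_1, fresh_2, fresh_3, done_1, done_2, done_3 below 0.02 m/s); the robot touches nothing.
It fails at once if the flask is shoved more than 3 cm or tipped (distance of flask from where it was at the start of the episode above 0.03 m or angle between flask's own z axis and vertical above 0.35 rad).
It fails at once if the bottle is shoved more than 3 cm or tipped (distance of reagent from where it was at the start of the episode above 0.03 m or angle between reagent's own z axis and vertical above 0.35 rad).
It fails at once if the tube rack is shoved more than 3 cm or tipped (distance of tube_rack from where it was at the start of the episode above 0.03 m or angle between tube_rack's own z axis and vertical above 0.35 rad).
Of fresh_1, fresh_2, fresh_3 only 2 to 3 are there at a start; the rules pass over those that are not, and their reading is None.
Of done_1, done_2, done_3 only 1 to 2 are there at a start; the rules pass over those that are not, and their reading is None.
At some moment in a run one of fresh_1, fresh_2, fresh_3 may be knocked a few centimetres aside while the robot is not near it.
Once in a run the grip may slacken for a moment while it holds something.
It also fails if it takes over 210 s, if anything falls off the work surface, if the arm or the gripper's body presses on something with over 40 N, if the wrist force passes 120 N, or if a joint passes its speed limit or range.

### The arm

A 7-joint arm with a two-finger parallel gripper is mounted at the origin on the work surface. World frame = base frame: x ahead of the robot, y to its left, z up, the work surface at z = 0. Lengths are in mm, angles in rad, forces in N, time in s.
With the tool pointing down it reaches from about 400 to 875 mm from the base axis. Payload 4.4 kg.
Tool frame: the origin (TCP) lies on the centre line of the jaws, within the pads' length; the fingertips stand 14 mm ahead of it and the grasp point (between the pads) lies 5 mm behind it (tips_ahead is the distance from the TCP to the fingertips, in mm); z points along the fingers, y is the line along which they close (so a half turn about z gives the same grasp; the last joint's range is limited). The gripper opens to 85 mm and grips with 20 to 120 N. Pads are 22 mm wide; open, the fingers measure 114 mm over their backs; the gripper's body (76 mm by 85 mm) begins 54 mm behind the grasp point. The pads swing forward as they close: fully open they stand 13 mm farther back than shut.
Start: joints at [1.135, 0.628, 0.038, 1.517, -0.027, 0.996, -0.02], TCP at [234.956, -606.064, 245.313] pointing down, gripper open.
Joint ranges: [-3.06, 3.06], [-0.37, 2.12], [-1.25, 1.32], [0.18, 2.47], [-1.1, 4.24], [0.23, 1.98], [-2.94, 2.94]. Speed limits (rad/s): [2.57, 2.57, 3.14, 3.14, 3.14, 3.14, 3.14].

### API

Orientations are given as [roll, pitch, yaw] about the fixed x, y, z axes, in that order (R = Rz(yaw) Ry(pitch) Rx(roll)).
In Python, from cell import * gives the robot as it stands.
- The arm moves only by the tool move_arm, never from a script. Its argument "rows" is text: rows parted by semicolons, each of 7 numbers parted by spaces: the shift along the tool's x, y, z scaled (see below), then the turn, a rotation vector about the tool's x, y, z scaled (see below), then the closure, from -1 (fully open) to 1 (shut). A call has 1 to 12 rows; each row is the pose to reach, as a shift and turn from the pose commanded when the call began, along the tool's axes at that moment; what a row does not reach only later rows make up. The controller multiplies each number of a shift by 0.3 m and each number of a turn by pi/2 rad. A row lasts 1/12 s, in which the tool goes at most 41.7 mm and 7.16 degrees, less where a joint would pass 70% of its speed; a pose out of reach is approached as far as the arm can. A call with a number of a shift or a turn outside -1 to 1 is refused whole. A call with a gripper value outside its range is refused whole. The fingers move at their own pace and stop on an object; the grip force is fixed at half the most. Time passes only in rows, so rows that repeat a pose let the fingers close. It gives the time, the measured TCP pose, the force, the opening and the grip force at its end, in the units of the state.
- read_state(): the state, without advancing time (a new reading comes with each control period).
- get_image(name): name is "scene" or "top" or "wrist"; returns a dict with "img" (384x512x3 uint8, red, green, blue), "vfov" (degrees; the focal length in pixels is half the picture's height over the tangent of half this angle, whatever the lens; pixels are square), "cx", "cy" (the principal point, pixels), "k1" (the pictures are not rectified: a ray, as slopes to the right and down, at radius r is drawn at 1 + k1 r^2 times it, then the intrinsics apply), "extrinsics" (4x4, takes a point from camera to world coordinates); the wrist camera has in their place "T_tool_cam" (4x4, takes a point from camera to tool coordinates, whose origin is the TCP and whose axes are the flange's). Camera axes: x right, y up, looking along -z (the intrinsics and any distortion apply to the point x, -y, -z); pixel columns grow to the right and rows downward; lengths in mm; the calibration is good to about 2 mm. A picture is of the moment at which its call begins: read the wrist's pose just before it. There is no depth.
- finish_job(): hands the job in; it is judged then, once.
The state is a dict: "clock": time; "qpos": joint angles; "qd": joint speeds; "tau": joint torques, N m; "eef_pos": TCP position; "tool_rot": TCP orientation; "force": force on the tool from outside, world axes, zero at the start; "torque": the same for the moment, N m; "width": finger opening in mm; "gripper_force": force on a finger pad.
Only numpy, scipy, OpenCV 4.12 (cv2) and the standard library are available. Lean on these libraries where they do the work, as an engineer would, in place of code of your own. Each camera call takes 0.05 s, during which the arm holds its last target. There are 200 camera calls.

## Working session

There is one attempt and no reset: what is moved stays moved. The work goes in short steps, Python scripts to look and compute and a tool call to move; the robot and the scene stay as the last step left them, time stands still between calls to the robot, and variables do not carry over. Pictures are saved under pics/ and viewed, at most 14 in all, crops included, and the job is handed in when it is done.

Besides the shell and the picture viewer there is one more tool, called after "Emit:" as a command line: name --argument value ..., lists and objects as JSON in quotes. move_arm: Moves the arm, as the interface text tells. Its arguments: {"type":"object","properties":{"rows":{"type":"string"}},"required":["rows"]}

```bash
ls; mkdir -p pics; cat > h.py <<'E'
from cell import *
import numpy as np, cv2
from scipy.spatial.transform import Rotation as R
def grab(name):
    s=read_state(); d=get_image(name); d['s']=s; d['name']=name
    if 'extrinsics' in d: d['T']=np.array(d['extrinsics'])
    else:
        T=np.eye(4); T[:3,:3]=R.from_euler('xyz',s['tool_rot']).as_matrix(); T[:3,3]=s['eef_pos']
        d['T']=T@np.array(d['T_tool_cam'])
    return d
def f(d): return d['img'].shape[0]/2/np.tan(np.radians(d['vfov'])/2)
def ray(d,px):
    px=np.atleast_2d(np.array(px,float)); F=f(d)
    K=np.array([[F,0,d['cx']],[0,F,d['cy']],[0,0,1]])
    u=cv2.undistortPoints(px[:,None,:],K,np.array([d['k1'],0,0,0.]))[:,0]
    v=np.c_[u[:,0],-u[:,1],-np.ones(len(u))]
    return d['T'][:3,3], v@d['T'][:3,:3].T
def onz(d,px,z):
    o,v=ray(d,px); return o+v*((z-o[2])/v[:,2])[:,None]
def proj(d,P):
    P=np.atleast_2d(P); c=(P-d['T'][:3,3])@d['T'][:3,:3]
    s=np.c_[c[:,0]/-c[:,2],-c[:,1]/-c[:,2]]; r=(s**2).sum(1)[:,None]
    return s*(1+d['k1']*r)*f(d)+[d['cx'],d['cy']]
def save(d,fn,crop=None,k=1):
    im=d['img']
    if crop: x0,y0,x1,y1=crop; im=im[y0:y1,x0:x1]
    cv2.imwrite('pics/'+fn,cv2.resize(np.ascontiguousarray(im[:,:,::-1]),None,fx=k,fy=k,interpolation=cv2.INTER_CUBIC))
E
python3 - <<'E'
from h import *
a=grab('top');save(a,'top0.png',k=1.5);b=grab('scene');save(b,'scene0.png',k=1.5)
for d in(a,b):print(d['vfov'],d['cx'],d['cy'],d['k1'],d['T'].round(3).tolist())
w=grab('wrist');print(np.array(w['T_tool_cam']).round(3).tolist(),w['vfov'],w['k1']);print(read_state())
E
```

```text
pics
52.999666494249 254.4792519051958 192.42634441018194 -0.11077366783481642 [[0.111, 0.97, -0.215, 272.994], [-0.994, 0.109, -0.02, -82.603], [0.004, 0.216, 0.976, 1221.063], [0.0, 0.0, 0.0, 1.0]]
52.28508793491441 257.35374789105015 191.38527433441854 -0.03913268529186975 [[-0.978, 0.156, -0.141, 362.814], [-0.21, -0.708, 0.675, 623.519], [0.005, 0.689, 0.725, 861.07], [0.0, 0.0, 0.0, 1.0]]
[[-0.0, 0.961, 0.275, 69.94], [1.0, 0.0, 0.0, 0.031], [0.0, 0.275, -0.961, -129.163], [0.0, 0.0, 0.0, 1.0]] 59.831632139516614 0.02018632580821532
{'clock': 0.15, 'qpos': array([ 1.13523665,  0.62916028,  0.03848185,  1.51812461, -0.02699923,
        0.99630582, -0.01997165]), 'qd': array([ 0.00114171, -0.00484544,  0.00025845, -0.0026255 ,  0.00063282,
       -0.00079265, -0.00171723]), 'tau': array([ 1.99099733e-03, -5.63797116e+01,  1.22771468e+00, -1.93650520e+01,
        1.11220451e-02,  7.42042641e-03,  3.43276520e-05]), 'eef_pos': array([ 234.75372395, -605.64344685,  244.58806775]), 'tool_rot': array([-3.14011371e+00,  2.86725686e-05,  3.69761709e-01]), 'force': array([-0.22863263,  0.21668719,  0.20571185]), 'torque': array([0.01110801, 0.0310759 , 0.01506248]), 'gripper_force': 0.0, 'width': 85.15580225081622}
```

View pics/top0.png

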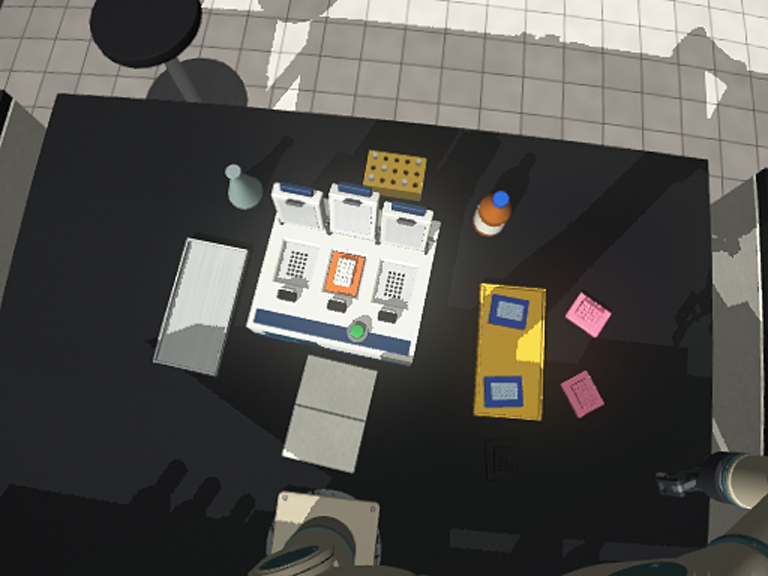

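View pics/scene0.png

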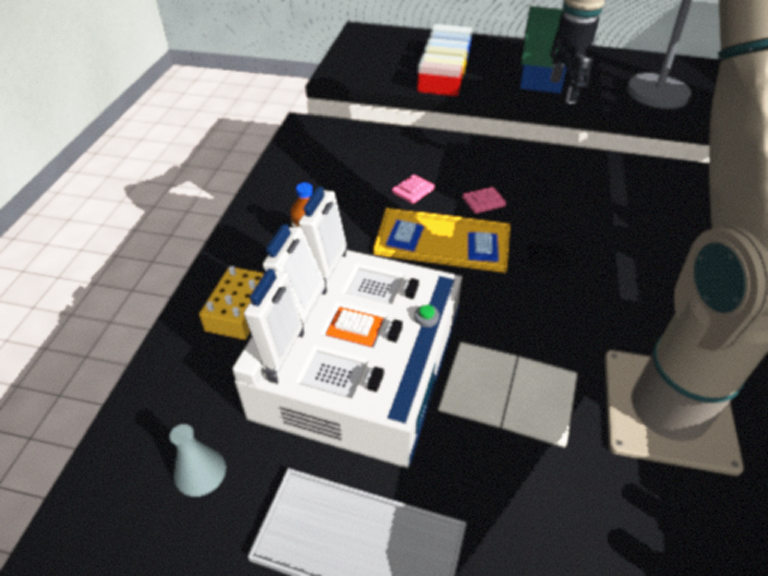

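Top view (1.5x px): one orange plate in the middle bay (344,271), blue plates in the yellow tray (509,311) and (504,391), steel tray (202,305), run button (357,330). Look-alikes: pink (588,313), pink (581,394), black (500,459). These stay untouched. I choose the two blue plates and the orange one.

```bash
cat >> h.py <<'E'
def blobs(d,lo,hi,z,amin=60,roi=None):
    "HSV-mask blobs -> minAreaRect on plane z"
    m=cv2.inRange(cv2.cvtColor(d['img'],cv2.COLOR_RGB2HSV),np.array(lo),np.array(hi))
    if roi: q=np.zeros_like(m); x0,y0,x1,y1=roi; q[y0:y1,x0:x1]=m[y0:y1,x0:x1]; m=q
    m=cv2.morphologyEx(m,cv2.MORPH_CLOSE,np.ones((3,3)))
    out=[]
    for c in cv2.findContours(m,cv2.RETR_EXTERNAL,cv2.CHAIN_APPROX_NONE)[0]:
        if cv2.contourArea(c)<amin: continue
        h=cv2.convexHull(c)[:,0].astype(float)
        P=onz(d,h,z)[:,:2].astype(np.float32); r=cv2.minAreaRect(P)
        b=cv2.boxPoints(r); e=b[1]-b[0],b[2]-b[1]; L=max(e,key=np.linalg.norm)
        a=np.arctan2(L[1],L[0]); a=(a+np.pi/2)%np.pi-np.pi/2
        out.append(dict(px=h.mean(0).round(),c=np.array(r[0]).round(1),size=np.sort(r[1])[::-1].round(1),yaw=round(float(a),3),area=cv2.contourArea(c)))
    return out
E
python3 - <<'E'
from h import *
for n in('top','scene'):
    d=grab(n);print(n)
    for nm,lo,hi,z in[('orange',(5,150,120),(16,255,255),110),('blue',(108,120,60),(125,255,255),17),('green',(50,100,80),(80,255,255),128),('yellow',(18,90,60),(34,255,255),17),('black',(0,0,0),(180,255,45),129)]:
        for b in blobs(d,lo,hi,z,60,None if nm!='black' else ((175,180,285,220) if n=='top' else (235,180,290,265))):print(nm,b)
    if n=='top':
        px=np.array([[191,238],[247,247],[217,375],[153,363]])/1.5
        print('steel',onz(d,px,17).round(1))
        print('deck',onz(d,np.array([[247,325],[412,359]])/1.5,110).round(1))
E
```

```text
top
orange {'px': array([231., 183.]), 'c': array([541.6,  18.1]), 'size': array([79.9, 62.9]), 'yaw': -0.101, 'area': 503.5}
orange {'px': array([327., 142.]), 'c': array([ 699.5, -266.7]), 'size': array([61.5, 50.8]), 'yaw': 1.233, 'area': 215.0}
blue {'px': array([336., 260.]), 'c': array([ 351.4, -332. ]), 'size': array([78.2, 58.8]), 'yaw': -1.467, 'area': 448.0}
blue {'px': array([339., 208.]), 'c': array([ 520.4, -331.5]), 'size': array([77.4, 61.7]), 'yaw': 1.481, 'area': 411.5}
blue {'px': array([334., 132.]), 'c': array([ 774.4, -299.4]), 'size': array([35.7, 34.7]), 'yaw': 0.12, 'area': 81.0}
yellow {'px': array([340., 232.]), 'c': array([ 438.3, -339.8]), 'size': array([282.9, 144.7]), 'yaw': 0.028, 'area': 3890.0}
yellow {'px': array([264., 117.]), 'c': array([803.3, -55.9]), 'size': array([133.8, 106.9]), 'yaw': 1.524, 'area': 1056.5}
steel [[605.2 372.3  17. ]
 [598.3 244.4  17. ]
 [316.7 263.2  17. ]
 [324.6 404.4  17. ]]
deck [[ 416.4  193.5  110. ]
 [ 387.  -133.2  110. ]]
scene
orange {'px': array([237., 219.]), 'c': array([541.7,  22.1]), 'size': array([80.1, 62.9
[... 798 characters left out ...]
 array([ 763. , -408.6]), 'size': array([121.7,  63.7]), 'yaw': -1.252, 'area': 198.5}
blue {'px': array([360.,  53.]), 'c': array([  245.5, -1135. ]), 'size': array([178.1, 127.1]), 'yaw': 1.556, 'area': 316.0}
green {'px': array([284., 207.]), 'c': array([428.7, -20.3]), 'size': array([29.2, 25.3]), 'yaw': 1.102, 'area': 67.5}
yellow {'px': array([154., 201.]), 'c': array([817.2, -60.9]), 'size': array([187.4, 106.1]), 'yaw': -1.378, 'area': 1141.5}
yellow {'px': array([296., 159.]), 'c': array([ 439.5, -334.1]), 'size': array([286. , 167.9]), 'yaw': 0.022, 'area': 2871.5}
black {'px': array([250., 252.]), 'c': array([482.2, 130.4]), 'size': array([36.9, 13.3]), 'yaw': 1.479, 'area': 64.0}
```

```bash
cat >> h.py <<'E'
def go(*wps, frm=None):
    "numbers for move_arm: waypoints (x,y,z,yaw) tool down, from the current pose (or frm)"
    s=read_state()
    if frm is None: p=np.array(s['eef_pos']); M=R.from_euler('xyz',s['tool_rot'])
    else: p=np.array(frm[:3],float); M=R.from_euler('xyz',[np.pi,0,frm[3]])
    for w in wps:
        d=M.inv().apply(np.array(w[:3])-p)/300
        rv=(M.inv()*R.from_euler('xyz',[np.pi,0,w[3]])).as_rotvec()/(np.pi/2)
        n=max(np.linalg.norm(d)*300/41.7,np.linalg.norm(rv)*90/7.16)
        print(w,'->',' '.join('%.4f'%v for v in [*d,*rv]),'rows>=%.1f'%n)
E
python3 - <<'E'
from h import *
go((370,-340,330,1.48))
go((480,20,330,3.05),frm=(370,-340,330,1.48))
E
```

```text
(370, -340, 330, 1.48) -> 0.7402 -0.6636 -0.2831 -0.0005 -0.0003 -0.7068 rows>=8.9
(480, 20, 330, 3.05) -> 1.2283 0.2564 0.0000 -0.0000 0.0000 -0.9995 rows>=12.6
```

Emit:
move_arm --rows "0.74 -0.664 -0.283 0 0 -0.707 -1;0.74 -0.664 -0.283 0 0 -0.707 -1;0.74 -0.664 -0.283 0 0 -0.707 -1;0.74 -0.664 -0.283 0 0 -0.707 -1;0.74 -0.664 -0.283 0 0 -0.707 -1;0.74 -0.664 -0.283 0 0 -0.707 -1;0.74 -0.664 -0.283 0 0 -0.707 -1;0.74 -0.664 -0.283 0 0 -0.707 -1;0.74 -0.664 -0.283 0 0 -0.707 -1;0.74 -0.664 -0.283 0 0 -0.707 -1;0.74 -0.664 -0.283 0 0 -0.707 -1;0.74 -0.664 -0.283 0 0 -0.707 -1"

```text
clock: 1.25
eef_pos: [369.2, -341.0, 329.9]
tool_rot: [-3.141, 0.0, 1.476]
force: [0.3, -0.3, -0.6]
width: 85.3
gripper_force: 0.0
```

Emit:
move_arm --rows "1 0.256 0 0 0 -0.8 -1;1 0.256 0 0 0 -0.8 -1;1 0.256 0 0 0 -0.8 -1;1 0.256 0 0 0 -0.8 -1;1 0.256 0 0 0 -0.8 -1;1 0.256 0 0 0 -0.8 -1;1 0.256 0 0 0 -0.8 -1;1 0.256 0 0 0 -0.8 -1;1 0.256 0 0 0 -0.8 -1;1 0.256 0 0 0 -0.8 -1;1 0.256 0 0 0 -0.8 -1;1 0.256 0 0 0 -0.8 -1"

```text
clock: 2.25
eef_pos: [473.5, -49.2, 329.8]
tool_rot: [-3.141, -0.001, 2.731]
force: [0.1, 0.5, -0.1]
width: 85.3
gripper_force: 0.0
```

```bash
python3 - <<'E'
from h import *
s=read_state();print(s['eef_pos'],s['tool_rot'],s['qpos'])
go((480,25,340,3.05))
E
```

```text
[473.4546663  -49.2462869  329.77364952] [-3.14145873e+00 -8.88801114e-04  2.73078580e+00] [ 0.55812506  0.33918434 -0.68868075  1.85211715  0.24762921  1.03803577
  0.93014761]
(480, 25, 340, 3.05) -> 0.0789 0.2356 -0.0340 0.0000 -0.0006 -0.2032 rows>=2.6
```

Emit:
move_arm --rows "0.079 0.236 -0.034 0 0 -0.203 -1;0.079 0.236 -0.034 0 0 -0.203 -1;0.079 0.236 -0.034 0 0 -0.203 -1;0.079 0.236 -0.034 0 0 -0.203 -1;0.079 0.236 -0.034 0 0 -0.203 -1"

```text
clock: 2.67
eef_pos: [479.6, 25.1, 340.1]
tool_rot: [-3.141, -0.001, 3.05]
force: [0.4, -1.7, 0.6]
width: 85.5
gripper_force: 0.0
```

```bash
python3 - <<'E'
from h import *
d=grab('wrist');save(d,'w1.png',k=1.5);print(d['s']['eef_pos'],d['s']['tool_rot'],d['cx'],d['cy'])
for nm,lo,hi,z in[('orange',(5,150,100),(18,255,255),110),('green',(45,80,60),(85,255,255),128),('black',(0,0,0),(180,255,50),129)]:
    for b in blobs(d,lo,hi,z,150):print(nm,b)
E
```

```text
[479.56453402  25.05224713 340.11070072] [-3.14077743e+00 -6.29150799e-04  3.04977668e+00] 256.84351719230375 190.81347074347744
orange {'px': array([260., 216.]), 'c': array([543.5,  18.2]), 'size': array([80.4, 63.5]), 'yaw': -0.094, 'area': 3538.5}
green {'px': array([206., 121.]), 'c': array([429.9, -21.7]), 'size': array([26.2, 24.5]), 'yaw': 1.48, 'area': 509.0}
black {'px': array([293., 196.]), 'c': array([541.7,  17.5]), 'size': array([635.6, 427.6]), 'yaw': 1.479, 'area': 160397.0}
```

View pics/w1.png

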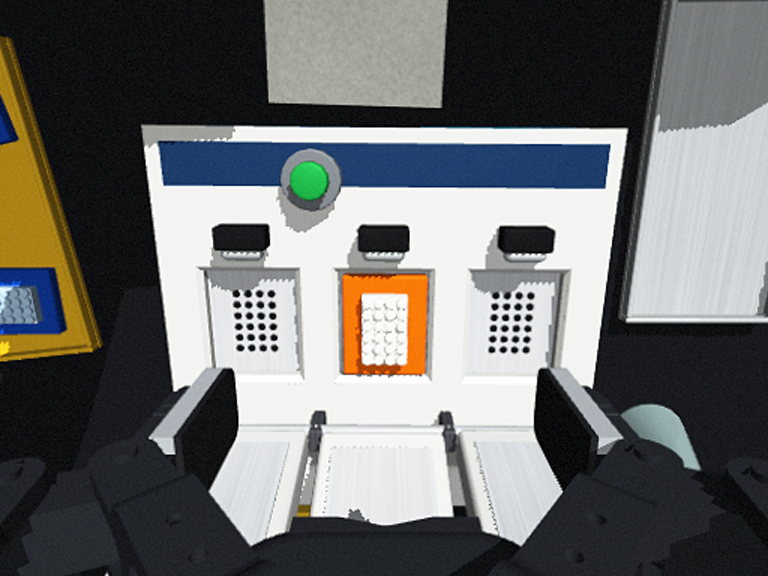

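Wrist view (1.5x px): orange plate in the middle bay at (384,325), empty bays around (250,322) and (519,322), catches at y≈240, the button at (309,180).

```bash
python3 - <<'E'
from h import *
d=grab('wrist')
print('front',onz(d,np.array([[143,126],[627,128]])/1.5,110).round(1).tolist())
g=cv2.cvtColor(d['img'],cv2.COLOR_RGB2GRAY)
for nm,(x0,y0,x1,y1) in dict(right=(148,190,192,240),left=(318,190,362,240)).items():
    m=(g[y0:y1,x0:x1]<90).astype(np.uint8)
    n,_,st,c=cv2.connectedComponentsWithStats(m); c=c[1:][(st[1:,4]>4)&(st[1:,4]<60)]+[x0,y0]
    P=onz(d,c,98)[:,:2]; r=cv2.minAreaRect(P.astype(np.float32)); print(nm,len(c),P.mean(0).round(1),r)
for b in (1,):
    for nm,p in dict(right=[(200,269),(298,267),(303,379)],left=[(471,270),(571,270),(467,378)],mid=[(335,269),(435,270),(333,380),(434,380)]).items(): print(nm,onz(d,np.array(p)/1.5,110)[:,:2].round(1).tolist())
m=cv2.inRange(cv2.cvtColor(d['img'],cv2.COLOR_RGB2HSV),(0,0,0),(180,255,60)); m[:148]=0;m[172:]=0;m[:,:135]=0;m[:,375:]=0
for c in cv2.findContours(m,0,1)[0]:
    if cv2.contourArea(c)>100:
        x,y,w,h=cv2.boundingRect(c);print('catch',x,y,w,h,onz(d,[[x,y],[x+w,y]],129)[:,:2].round(1).tolist())
E
```

```text
front [[384.4, -132.2, 110.0], [416.2, 195.5, 110.0]]
right 24 [534.7 -82.9] ((534.7066650390625, -82.81071472167969), (27.422983169555664, 45.502872467041016), 84.43793487548828)
left 24 [554.7 116.9] ((554.6586303710938, 116.83734130859375), (27.219411849975586, 45.76791763305664), 84.2602310180664)
right [[486.7, -113.4], [491.8, -41.4], [582.1, -50.2]]
left [[505.9, 85.6], [512.7, 158.9], [593.2, 78.4]]
mid [[495.8, -14.4], [503.4, 59.1], [585.2, -26.8], [592.5, 52.5]]
catch 333 151 37 18 [[472.0, 103.5], [475.5, 141.0]]
catch 239 151 34 17 [[463.1, 7.6], [466.3, 42.3]]
catch 142 150 38 18 [[453.0, -91.0], [456.5, -52.4]]
```

```bash
python3 - <<'E'
from h import *
go((543.5,18,180,3.044),(543.5,18,124,3.044))
E
```

```text
(543.5, 18, 180, 3.044) -> -0.2148 -0.0013 0.5332 -0.0006 -0.0005 0.0036 rows>=4.1
(543.5, 18, 124, 3.044) -> -0.2149 -0.0011 0.7199 -0.0006 -0.0005 0.0036 rows>=5.4
```

Emit:
move_arm --rows "-0.215 -0.001 0.533 0 0 0.004 -1;-0.215 -0.001 0.533 0 0 0.004 -1;-0.215 -0.001 0.533 0 0 0.004 -1;-0.215 -0.001 0.533 0 0 0.004 -1;-0.215 -0.001 0.533 0 0 0.004 -1;-0.215 -0.001 0.6 0 0 0.004 -0.4;-0.215 -0.001 0.66 0 0 0.004 -0.2;-0.215 -0.001 0.69 0 0 0.004 0;-0.215 -0.001 0.72 0 0 0.004 0;-0.215 -0.001 0.72 0 0 0.004 0"

```text
clock: 3.6
eef_pos: [543.3, 19.6, 124.0]
tool_rot: [-3.141, -0.001, 3.048]
force: [-0.9, 0.3, -1.1]
width: 42.7
gripper_force: 0.0
```

Emit:
move_arm --rows "0 0 0 0 0 0 1;0 0 0 0 0 0 1;0 0 0 0 0 0 1;0 0 0 0 0 0 1;0 0 0 0 0 0 1;0 0 0 0 0 0 1"

```text
clock: 4.1
eef_pos: [544.0, 19.3, 125.4]
tool_rot: [-3.14, 0.001, 3.049]
force: [-2.7, -2.5, 6.6]
width: 32.0
gripper_force: 61.5
```

```bash
python3 - <<'E'
from h import *
go((544,19,230,3.044),(515,80,230,3.044))
go((461,321,230,3.05),(461,321,60,3.05),(461,321,34,3.05),frm=(515,80,230,3.044))
E
```

```text
(544, 19, 230, 3.044) -> -0.0005 -0.0017 -0.3487 -0.0011 0.0004 0.0029 rows>=2.5
(515, 80, 230, 3.044) -> 0.1147 0.1918 -0.3491 -0.0011 0.0004 0.0029 rows>=3.0
(461, 321, 230, 3.05) -> 0.2574 0.7820 0.0000 0.0000 0.0000 -0.0038 rows>=5.9
(461, 321, 60, 3.05) -> 0.2574 0.7820 0.5667 0.0000 0.0000 -0.0038 rows>=7.2
(461, 321, 34, 3.05) -> 0.2574 0.7820 0.6533 0.0000 0.0000 -0.0038 rows>=7.6
```

Emit:
move_arm --rows "0 0 -0.04 0 0 0 1;0 0 -0.1 0 0 0 1;0 0 -0.2 0 0 0 1;0 0 -0.3 0 0 0 1;0 0 -0.349 0 0 0 1;0.05 0.1 -0.349 0 0 0 1;0.115 0.192 -0.349 0 0 0 1;0.115 0.192 -0.349 0 0 0 1"

```text
clock: 4.77
eef_pos: [512.1, 89.0, 231.3]
tool_rot: [3.135, 0.001, 3.059]
force: [-0.7, 0.6, -0.0]
width: 32.0
gripper_force: 60.6
```

```bash
python3 - <<'E'
from h import *
d=grab('top');s=d['s'];print(s['width'],s['eef_pos'],s['gripper_force'],s['force'])
print(*blobs(d,(5,150,100),(16,255,255),215,60),sep='\n')
E
```

```text
31.98579598968721 [512.1122756   88.96495261 231.3207167 ] 60.59940218925476 [-0.7062218   0.60542477 -0.03757772]
{'px': array([328., 141.]), 'c': array([ 661.3, -248.8]), 'size': array([57.1, 49.3]), 'yaw': 1.123, 'area': 230.0}
```

Emit:
move_arm --rows "0.257 0.782 0 0 0 -0.004 1;0.257 0.782 0 0 0 -0.004 1;0.257 0.782 0 0 0 -0.004 1;0.257 0.782 0 0 0 -0.004 1;0.257 0.782 0 0 0 -0.004 1;0.257 0.782 0 0 0 -0.004 1;0.257 0.782 0 0 0 -0.004 1;0.257 0.782 0.2 0 0 -0.004 1;0.257 0.782 0.4 0 0 -0.004 1;0.257 0.782 0.5 0 0 -0.004 1;0.257 0.782 0.55 0 0 -0.004 1;0.257 0.782 0.55 0 0 -0.004 1"

```text
clock: 5.82
eef_pos: [456.3, 317.7, 57.4]
tool_rot: [-3.133, -0.009, 3.056]
force: [-0.5, -2.2, -1.8]
width: 32.3
gripper_force: 60.6
```

```bash
python3 - <<'E'
from h import *
d=grab('wrist');s=d['s'];print(s['width'],s['eef_pos'],s['tool_rot'])
print(*blobs(d,(3,130,80),(18,255,255),s['eef_pos'][2]-14,60),sep='\n')
save(d,'w2.png')
E
```

```text
32.34506216158877 [456.26974785 317.70645133  57.43445839] [-3.13295445 -0.0093867   3.05587567]
{'px': array([260., 309.]), 'c': array([485.3, 315.1]), 'size': array([42.9, 17.9]), 'yaw': 1.491, 'area': 785.0}
{'px': array([249., 192.]), 'c': array([434.4, 319.4]), 'size': array([62.7, 39.9]), 'yaw': 1.487, 'area': 6242.5}
```

View pics/w2.png

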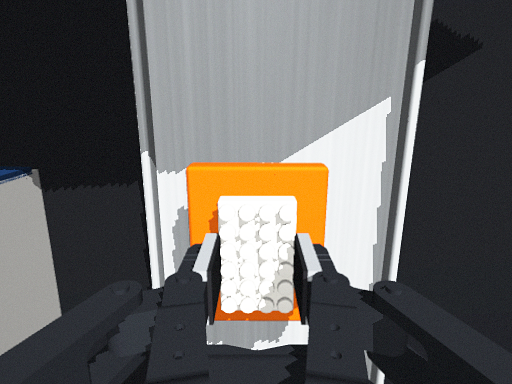

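Emit:
move_arm --rows "0 0 0.04 0 0 0 1;0 0 0.07 0 0 0 1;0 0 0.078 0 0 0 1;0 0 0.083 0 0 0 1;0 0 0.083 0 0 0 1;0 0 0.083 0 0 0 0.6;0 0 0.083 0 0 0 0;0 0 0.083 0 0 0 0;0 0 0.083 0 0 0 0;0 0 0.02 0 0 0 0;0 0 -0.05 0 0 0 0;0 0 -0.1 0 0 0 0"

```text
clock: 6.87
eef_pos: [459.7, 322.0, 95.4]
tool_rot: [3.141, 0.0, 3.056]
force: [0.3, 0.1, -0.2]
width: 43.0
gripper_force: 0.0
```

```bash
python3 - <<'E'
from h import *
s=read_state();p=s['eef_pos'];print(p,s['force'])
go((p[0],p[1],320,3.05),(430,100,320,2.9))
go((400,-180,320,2.0),(390,-200,320,1.48),frm=(430,100,320,2.9))
E
```

```text
[459.69229522 321.95049702  95.39300788] [ 0.26085746  0.07627312 -0.24285656]
(np.float64(459.6922952245179), np.float64(321.9504970240037), 320, 3.05) -> -0.0003 0.0005 -0.7487 0.0004 0.0003 0.0039 rows>=5.4
(430, 100, 320, 2.9) -> 0.0352 -0.7451 -0.7492 0.0004 0.0002 0.0994 rows>=7.6
(400, -180, 320, 2.0) -> -0.1262 -0.9302 -0.0000 -0.0000 -0.0000 0.5730 rows>=7.2
(390, -200, 320, 1.48) -> -0.1098 -1.0029 -0.0000 -0.0000 -0.0000 0.9040 rows>=11.4
```

Emit:
move_arm --rows "0 0 -0.139 0 0 0 0;0 0 -0.278 0 0 0 0;0 0 -0.417 0 0 0 0;0 0 -0.556 0 0 0 0;0 0 -0.7 0 0 0 0;0.005 -0.1 -0.749 0 0 0.02 0;0.01 -0.23 -0.749 0 0 0.04 0;0.02 -0.36 -0.749 0 0 0.06 0;0.03 -0.49 -0.749 0 0 0.08 0;0.035 -0.62 -0.749 0 0 0.1 0;0.035 -0.745 -0.749 0 0 0.1 0;0.035 -0.745 -0.749 0 0 0.1 0"

```text
clock: 7.87
eef_pos: [428.9, 91.1, 318.2]
tool_rot: [-3.134, -0.001, 2.888]
force: [-0.4, -0.8, -0.0]
width: 42.7
gripper_force: 0.0
```

Emit:
move_arm --rows "-0.11 -0.98 0 0 0 0.904 0;-0.11 -0.98 0 0 0 0.904 0;-0.11 -0.98 0 0 0 0.904 0;-0.11 -0.98 0 0 0 0.904 0;-0.11 -0.98 0 0 0 0.904 0;-0.11 -0.98 0 0 0 0.904 0;-0.11 -0.98 0 0 0 0.904 0;-0.11 -0.98 0 0 0 0.904 0;-0.11 -0.98 0 0 0 0.904 0;-0.11 -0.98 0 0 0 0.904 0;-0.11 -0.98 0 0 0 0.904 0;-0.11 -0.98 0 0 0 0.904 -0.3"

```text
clock: 8.87
eef_pos: [391.4, -193.3, 318.9]
tool_rot: [3.141, 0.0, 1.473]
force: [-0.1, 0.2, 0.7]
width: 53.4
gripper_force: 0.0
```

```bash
python3 - <<'E'
from h import *
s=read_state();print(s['eef_pos'],s['tool_rot'][2])
d=grab('top')
print(*blobs(d,(5,150,60),(16,255,255),17,60,(100,140,200,260)),sep='\n')
print(*blobs(d,(108,120,60),(125,255,255),17,100,(300,150,400,300)),sep='\n')
d=grab('wrist');save(d,'w3.png')
print(*blobs(d,(108,120,40),(125,255,255),17,300),sep='\n')
go((430,-335,320,1.48))
E
```

```text
[ 391.37032949 -193.33816562  318.94786094] 1.4732654854853597
{'px': array([134., 204.]), 'c': array([458.2, 320.2]), 'size': array([79.8, 63.6]), 'yaw': -0.084, 'area': 430.0}

{'px': array([240., 248.]), 'c': array([ 353.2, -330.1]), 'size': array([80.9, 63.2]), 'yaw': -1.449, 'area': 2240.0}
{'px': array([360., 237.]), 'c': array([ 521.7, -330.2]), 'size': array([81.1, 64.5]), 'yaw': 1.49, 'area': 1027.0}
{'px': array([274.,  61.]), 'c': array([418.2, -73. ]), 'size': array([104.4,  36.2]), 'yaw': 1.472, 'area': 2821.5}
(430, -335, 320, 1.48) -> -0.4590 0.1712 -0.0034 0.0001 0.0001 -0.0004 rows>=3.5
```

View pics/w3.png

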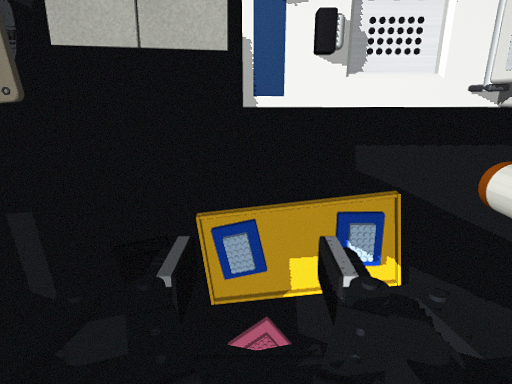

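```bash
python3 - <<'E'
from h import *
go((521.7,-330.2,150,1.49),(521.7,-330.2,34,1.49))
E
```

```text
(521.7, -330.2, 150, 1.49) -> -0.4151 0.4740 0.5633 0.0001 0.0001 -0.0068 rows>=6.1
(521.7, -330.2, 34, 1.49) -> -0.4150 0.4740 0.9500 0.0001 0.0001 -0.0068 rows>=8.2
```

The pic shows the two blue plates at (239,250) and (360,240) in the yellow tray, the pink look-alike at (262,338) outside it. Taking the plate at (360,240).

Emit:
move_arm --rows "-0.415 0.474 0.3 0 0 -0.007 -0.3;-0.415 0.474 0.3 0 0 -0.007 -0.3;-0.415 0.474 0.3 0 0 -0.007 -0.3;-0.415 0.474 0.5 0 0 -0.007 -0.3;-0.415 0.474 0.563 0 0 -0.007 -0.3;-0.415 0.474 0.7 0 0 -0.007 -0.3;-0.415 0.474 0.82 0 0 -0.007 -0.3;-0.415 0.474 0.9 0 0 -0.007 -0.3;-0.415 0.474 0.935 0 0 -0.007 -0.3;-0.415 0.474 0.95 0 0 -0.007 -0.3;-0.415 0.474 0.95 0 0 -0.007 -0.3"

```text
clock: 9.88
eef_pos: [520.4, -329.5, 31.9]
tool_rot: [-3.138, -0.002, 1.491]
force: [0.1, 0.7, -0.1]
width: 55.8
gripper_force: 0.0
```

Emit:
move_arm --rows "0 0 0 0 0 0 0.2;0 0 0 0 0 0 0.4;0 0 0 0 0 0 1;0 0 0 0 0 0 1;0 0 0 0 0 0 1;0 0 0 0 0 0 1;0 0 0 0 0 0 1"

```text
clock: 10.47
eef_pos: [522.9, -331.1, 36.7]
tool_rot: [3.138, 0.002, 1.49]
force: [-1.0, 0.4, 8.0]
width: 31.9
gripper_force: 60.4
```

```bash
python3 - <<'E'
from h import *
s=read_state();p=s['eef_pos'];print(p,s['tool_rot'],s['force'],s['width'])
go((p[0],p[1],200,1.49),(480,-250,240,2.0))
go((525,-95,240,3.044),(534.7,-82.9,240,3.0436),frm=(480,-250,240,2.0))
E
```

```text
[ 522.93517495 -331.14182359   36.73656174] [3.13785002e+00 1.70931863e-03 1.49001512e+00] [-1.0115811   0.44677651  8.00461578] 31.91981614818729
(np.float64(522.9351749546723), np.float64(-331.14182358866844), 200, 1.49) -> -0.0009 0.0020 -0.5442 0.0024 0.0011 0.0000 rows>=3.9
(480, -250, 240, 2.0) -> 0.2569 -0.1619 -0.6786 0.0021 0.0017 -0.3247 rows>=5.3
(525, -95, 240, 3.044) -> 0.4074 0.3514 0.0000 0.0000 0.0000 -0.6646 rows>=8.4
(534.7, -82.9, 240, 3.0436) -> 0.4306 0.3976 0.0000 0.0000 0.0000 -0.6644 rows>=8.4
```

Emit:
move_arm --rows "0 0 -0.04 0 0 0 1;0 0 -0.1 0 0 0 1;0 0 -0.2 0 0 0 1;0 0 -0.32 0 0 0 1;0 0 -0.44 0 0 0 1;0.03 -0.02 -0.544 0 0 -0.05 1;0.1 -0.06 -0.6 0 0 -0.12 1;0.18 -0.11 -0.65 0 0 -0.2 1;0.257 -0.162 -0.679 0 0 -0.27 1;0.257 -0.162 -0.679 0 0 -0.325 1;0.257 -0.162 -0.679 0 0 -0.325 1"

```text
clock: 11.38
eef_pos: [479.0, -248.7, 240.0]
tool_rot: [3.14, 0.003, 2.005]
force: [1.0, -0.8, -1.2]
width: 31.9
gripper_force: 59.7
```

Emit:
move_arm --rows "0.05 0.04 0 0 0 -0.07 1;0.1 0.09 0 0 0 -0.145 1;0.15 0.13 0 0 0 -0.22 1;0.2 0.18 0 0 0 -0.295 1;0.25 0.22 0 0 0 -0.37 1;0.3 0.27 0 0 0 -0.445 1;0.34 0.32 0 0 0 -0.52 1;0.38 0.36 0 0 0 -0.595 1;0.42 0.38 0 0 0 -0.65 1;0.431 0.398 0 0 0 -0.665 1;0.431 0.398 0 0 0 -0.665 1;0.431 0.398 0 0 0 -0.665 1"

```text
clock: 12.38
eef_pos: [534.2, -83.7, 237.6]
tool_rot: [-3.141, 0.0, 3.041]
force: [1.7, 0.3, -0.8]
width: 31.6
gripper_force: 59.7
```

```bash
cat >> h.py <<'E'
def held(save_as=None,up=None):
    d=grab('wrist');s=d['s'];p=s['eef_pos'];print('w',s['width'],'tcp',p.round(1),s['tool_rot'].round(3))
    if save_as: save(d,save_as)
    m=cv2.inRange(cv2.cvtColor(d['img'],cv2.COLOR_RGB2HSV),(108,120,40),(125,255,255)); m[:150]=0
    n,l,st,c=cv2.connectedComponentsWithStats(m); k=[i for i in range(1,n) if st[i,4]>300]
    for i in k: print('  blob bbox',st[i])
    return d
E
python3 - <<'E'
from h import *
held('w4.png')
E
```

```text
w 31.626426205735942 tcp [534.2 -83.7 237.6] [-3.141  0.     3.041]
  blob bbox [ 188  163  139   83 6807]
  blob bbox [215 285  85  32 888]
```

View pics/w4.png

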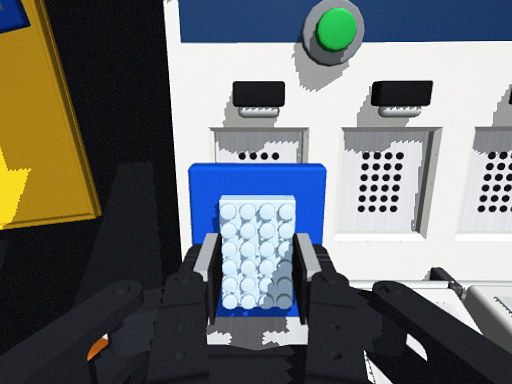

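```bash
cat >> h.py <<'E'
def offs(d,fr,rr,cl,cr,row):
    "frame-front row, rear row, left/right columns at row -> offset of plate centre in tool axes"
    best=None
    T=np.linalg.inv(np.r_[np.c_[R.from_euler('xyz',d['s']['tool_rot']).as_matrix(),d['s']['eef_pos']],[[0,0,0,1]]])
    for h in np.arange(5,25,.5):
        P=onz(d,[[256.8,fr],[256.8,rr],[cl,row],[cr,row]],d['s']['eef_pos'][2]-h)
        Q=(np.c_[P,np.ones(4)]@T.T)[:,:3]; L=Q[0,0]-Q[1,0]; W=abs(Q[3,1]-Q[2,1])
        e=abs(L-80)
        if best is None or e<best[0]: best=(e,h,L,W,(Q[0,0]+Q[1,0])/2,(Q[2,1]+Q[3,1])/2)
    print('err %.1f h %.1f L %.1f W %.1f  offx %.1f offy %.1f'%best)
E
python3 - <<'E'
from h import *
d=held()
B=d['img'].astype(int)
m=cv2.inRange(cv2.cvtColor(d['img'],cv2.COLOR_RGB2HSV),(100,120,40),(130,255,255))
r=np.where(m[150:340,258]>0)[0]+150; print(r.min(),r.max())
for q in(180,200):
    c=np.where(m[q,180:335]>0)[0]+180;print(q,c.min(),c.max())
    offs(d,r.min(),r.max()+1,c.min(),c.max()+1,q)
E
```

```text
w 31.734082255784585 tcp [534.  -84.1 237.5] [-3.14  -0.     3.041]
  blob bbox [ 188  163  139   83 6808]
  blob bbox [215 285  85  32 884]
163 316
180 189 325
err 0.0 h 17.5 L 80.0 W 62.0  offx 0.6 offy 0.3
200 190 324
err 0.0 h 17.5 L 80.0 W 62.2  offx 0.6 offy 0.3
```

```bash
python3 - <<'E'
from h import *
go((535.3,-83.2,155,3.0436),(535.3,-83.2,128,3.0436))
E
```

```text
(535.3, -83.2, 155, 3.0436) -> -0.0046 0.0042 0.2748 -0.0008 -0.0002 -0.0018 rows>=2.0
(535.3, -83.2, 128, 3.0436) -> -0.0046 0.0043 0.3648 -0.0008 -0.0002 -0.0018 rows>=2.6
```

Emit:
move_arm --rows "-0.005 0.004 0.1 0 0 -0.002 1;-0.005 0.004 0.2 0 0 -0.002 1;-0.005 0.004 0.275 0 0 -0.002 1;-0.005 0.004 0.29 0 0 -0.002 1;-0.005 0.004 0.305 0 0 -0.002 1;-0.005 0.004 0.32 0 0 -0.002 1;-0.005 0.004 0.33 0 0 -0.002 1;-0.005 0.004 0.34 0 0 -0.002 1;-0.005 0.004 0.35 0 0 -0.002 1;-0.005 0.004 0.358 0 0 -0.002 1;-0.005 0.004 0.358 0 0 -0.002 1;-0.005 0.004 0.358 0 0 -0.002 1"

```text
clock: 13.48
eef_pos: [533.9, -81.6, 134.3]
tool_rot: [-3.138, -0.001, 3.047]
force: [-13.7, -0.3, 32.5]
width: 32.0
gripper_force: 66.3
```

Emit:
move_arm --rows "0.004 0.003 -0.012 0 0 0 1;0.008 0.004 -0.012 0 0 0 1;0.008 0.004 -0.006 0 0 0 1;0.008 0.004 0 0 0 0 1;0.008 0.004 0 0 0 0 1;0.008 0.004 0.003 0 0 0 1;0.008 0.004 0.003 0 0 0 1"

```text
clock: 14.07
eef_pos: [534.3, -80.3, 134.2]
tool_rot: [-3.138, 0.004, 3.047]
force: [-13.8, -1.3, 41.8]
width: 31.7
gripper_force: 67.4
```

```bash
python3 - <<'E'
from h import *
s=read_state();print(s['eef_pos'],s['tool_rot'],s['force'],s['torque'])
d=grab('wrist');save(d,'w5.png',(120,90,420,340),2)
E
```

```text
[534.32778245 -80.33955997 134.22394719] [-3.13796593  0.00387663  3.04734104] [-13.78710824  -1.33725798  41.75795073] [-0.24231204  2.18352963 -0.05695945]
```

View pics/w5.png

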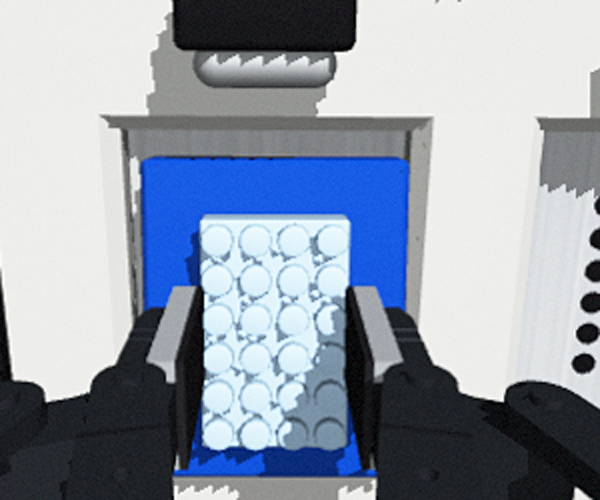

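```bash
python3 - <<'E'
from h import *
d=grab('wrist')
for z in(115,117,119):
    P=onz(d,[[256.8,168.5],[256.8,327.5],[192,180],[324,180]],z);print(z,np.linalg.norm(P[0]-P[1]),P[:2,:2].mean(0).round(1),P[2:,:2].mean(0).round(1),np.linalg.norm(P[2]-P[3]))
P=onz(d,[[256.8,148],[170,148],[336,148]],110);print(P.round(1), 'rim front should be',534.7-46.5)
u=np.array([np.cos(-.098),np.sin(-.098)]);print('centre from rim',P[0,:2]+46.5*u,(P[1]+P[2])[:2]/2+46.5*u)
E
```

```text
115 85.0258538338691 [539.1 -80.9] [502.2 -76.8] 60.42239545142111
117 83.87798689029825 [538.1 -80.8] [501.7 -76.8] 59.60668038050202
119 82.73011994672744 [537.1 -80.7] [501.2 -76.7] 58.79096530958292
[[ 488.3  -76.1  110. ]
 [ 484.6 -115.9  110. ]
 [ 491.7  -39.8  110. ]] rim front should be 488.20000000000005
centre from rim [534.56736558 -80.61209831] [534.42541808 -82.38135419]
```

```bash
python3 - <<'E'
from h import *
go((531.3,-82,146,3.0436),(531.3,-82,128,3.0436))
E
```

```text
(531.3, -82, 146, 3.0436) -> 0.0095 -0.0066 -0.0392 -0.0023 0.0026 0.0024 rows>=0.3
(531.3, -82, 128, 3.0436) -> 0.0097 -0.0063 0.0208 -0.0023 0.0026 0.0024 rows>=0.2
```

Emit:
move_arm --rows "0.004 -0.002 -0.03 0 0 0 1;0.007 -0.002 -0.057 0 0 0 1;0.007 -0.002 -0.057 0 0 0 1;0.007 -0.002 -0.057 0 0 0 1;0.007 -0.002 -0.04 0 0 0 1;0.007 -0.002 -0.03 0 0 0 1;0.007 -0.002 -0.02 0 0 0 1;0.007 -0.002 -0.01 0 0 0 1;0.007 -0.002 -0.005 0 0 0 1;0.007 -0.002 0 0 0 0 1;0.007 -0.002 0 0 0 0 1"

```text
clock: 15.08
eef_pos: [532.5, -80.5, 130.1]
tool_rot: [-3.141, 0.002, 3.048]
force: [-0.1, -1.7, 10.7]
width: 31.6
gripper_force: 64.4
```

Emit:
move_arm --rows "0 0 0 0 0 0 0.5;0 0 0 0 0 0 0;0 0 0 0 0 0 0;0 0 0 0 0 0 0;0 0 -0.05 0 0 0 0;0 0 -0.12 0 0 0 0.5;0 0 -0.12 0 0 0 1;0 0 -0.12 0 0 0 1;0 0 -0.12 0 0 0 1;0 0 -0.12 0 0 0 1;0 0 -0.06 0 0 0 1;0 0 -0.03 0 0 0 1"

```text
clock: 16.08
eef_pos: [530.3, -80.6, 136.6]
tool_rot: [-3.141, -0.002, 3.048]
force: [-0.1, 0.4, -0.3]
width: 0.3
gripper_force: 0.0
```

Emit:
move_arm --rows "0 0 0.01 0 0 0 1;0 0 0.015 0 0 0 1;0 0 0.02 0 0 0 1;0 0 0.025 0 0 0 1;0 0 0.025 0 0 0 1"

```text
clock: 16.5
eef_pos: [530.4, -80.5, 135.8]
tool_rot: [-3.136, -0.0, 3.048]
force: [-15.9, -0.1, 54.7]
width: -0.4
gripper_force: 27.8
```

```bash
python3 - <<'E'
from h import *
go((530,-80.5,270,3.048),(480,-130,270,2.5),frm=(530,-80.5,130,3.048))
go((370,-240,270,1.69),frm=(480,-130,270,2.5))
E
```

```text
(530, -80.5, 270, 3.048) -> 0.0000 0.0000 -0.4667 0.0000 0.0000 0.0000 rows>=3.4
(480, -130, 270, 2.5) -> 0.1505 -0.1799 -0.4667 0.0000 -0.0000 0.3489 rows>=4.4
(370, -240, 270, 1.69) -> 0.0743 -0.5132 -0.0000 -0.0000 -0.0000 0.5157 rows>=6.5
```

Emit:
move_arm --rows "0 0 -0.12 0 0 0 1;0 0 -0.26 0 0 0 0.3;0 0 -0.4 0 0 0 0;0 0 -0.467 0 0 0 0;0.04 -0.05 -0.467 0 0 0.08 -0.3;0.08 -0.1 -0.467 0 0 0.15 -0.3;0.12 -0.14 -0.467 0 0 0.22 -0.3;0.15 -0.18 -0.467 0 0 0.29 -0.3;0.15 -0.18 -0.467 0 0 0.349 -0.3;0.15 -0.18 -0.467 0 0 0.349 -0.3"

```text
clock: 17.33
eef_pos: [480.3, -130.9, 270.2]
tool_rot: [-3.14, -0.001, 2.496]
force: [0.9, -0.3, -0.6]
width: 55.5
gripper_force: 0.0
```

Emit:
move_arm --rows "0.074 -0.513 0 0 0 0.516 -0.3;0.074 -0.513 0 0 0 0.516 -0.3;0.074 -0.513 0 0 0 0.516 -0.3;0.074 -0.513 0 0 0 0.516 -0.3;0.074 -0.513 0 0 0 0.516 -0.3;0.074 -0.513 0 0 0 0.516 -0.3;0.074 -0.513 0 0 0 0.516 -0.3;0.074 -0.513 0 0 0 0.516 -0.3;0.074 -0.513 0 0 0 0.516 -0.3"

```text
clock: 18.08
eef_pos: [371.7, -239.5, 270.4]
tool_rot: [-3.141, -0.001, 1.694]
force: [1.0, -0.5, 0.2]
width: 55.6
gripper_force: 0.0
```

```bash
python3 - <<'E'
from h import *
d=grab('top')
print(*blobs(d,(108,120,60),(125,255,255),110,100,(220,150,300,220)),sep='\n')
d=grab('wrist');save(d,'w6.png');print(d['s']['eef_pos'],d['s']['tool_rot'])
bs=blobs(d,(108,120,40),(125,255,255),17,300);print(*bs,sep='\n')
E
```

```text
{'px': array([262., 188.]), 'c': array([534.5, -80.1]), 'size': array([79.5, 62.7]), 'yaw': -0.1, 'area': 507.5}
[ 371.71071116 -239.47906215  270.48730652] [-3.14126292e+00 -6.38825255e-04  1.69371771e+00]
{'px': array([224., 228.]), 'c': array([ 352.3, -330.7]), 'size': array([79.4, 61.5]), 'yaw': -1.448, 'area': 2965.5}
{'px': array([454.,  28.]), 'c': array([579.9, -75.7]), 'size': array([95. , 39.4]), 'yaw': -0.097, 'area': 2378.5}
{'px': array([328.,  27.]), 'c': array([426.7, -87.2]), 'size': array([45.9, 39. ]), 'yaw': 1.474, 'area': 1605.0}
```

```bash
python3 - <<'E'
from h import *
go((352.7,-330.5,100,1.693),(352.7,-330.5,36,1.693))
E
```

```text
(352.7, -330.5, 100, 1.693) -> -0.2934 -0.0995 0.5684 -0.0002 -0.0003 -0.0000 rows>=4.7
(352.7, -330.5, 36, 1.693) -> -0.2935 -0.0994 0.7817 -0.0002 -0.0003 -0.0000 rows>=6.0
```

Emit:
move_arm --rows "-0.12 -0.04 0.1 0 0 0 -0.3;-0.24 -0.08 0.2 0 0 0 -0.3;-0.293 -0.099 0.3 0 0 0 -0.3;-0.293 -0.099 0.43 0 0 0 -0.3;-0.293 -0.099 0.56 0 0 0 -0.3;-0.293 -0.099 0.66 0 0 0 -0.3;-0.293 -0.099 0.74 0 0 0 -0.3;-0.293 -0.099 0.77 0 0 0 -0.3;-0.293 -0.099 0.782 0 0 0 -0.3;-0.293 -0.099 0.782 0 0 0 -0.3;-0.293 -0.099 0.782 0 0 0 -0.3"

```text
clock: 19.1
eef_pos: [353.2, -331.2, 37.2]
tool_rot: [3.14, 0.001, 1.69]
force: [-0.1, -1.0, 0.1]
width: 55.7
gripper_force: 0.0
```

Emit:
move_arm --rows "0 0 0 0 0 0 0.2;0 0 0 0 0 0 0.4;0 0 0 0 0 0 1;0 0 0 0 0 0 1;0 0 0 0 0 0 1;0 0 0 0 0 0 1;0 0 0 0 0 0 1"

```text
clock: 19.68
eef_pos: [353.1, -331.5, 38.0]
tool_rot: [3.14, 0.002, 1.689]
force: [-0.3, 1.2, 8.3]
width: 31.8
gripper_force: 58.7
```

```bash
python3 - <<'E'
from h import *
s=read_state();p=s['eef_pos'];print(p,s['tool_rot'],s['force'],s['width'])
go((p[0],p[1],220,1.693),(430,-160,240,2.3))
go((541.5,18,240,3.0436),frm=(430,-160,240,2.3))
E
```

```text
[ 353.10045614 -331.50310915   38.00348449] [3.13959223e+00 2.36358658e-03 1.68927022e+00] [-0.26075984  1.23020957  8.28923817] 31.842515734321072
(np.float64(353.1004561406059), np.float64(-331.50310914762395), 220, 1.693) -> -0.0014 0.0012 -0.6067 0.0013 0.0015 -0.0024 rows>=4.4
(430, -160, 240, 2.3) -> 0.5358 0.3235 -0.6739 0.0008 0.0018 -0.3888 rows>=6.6
(541.5, 18, 240, 3.0436) -> 0.1948 0.6725 0.0000 0.0000 0.0000 -0.4734 rows>=6.0
```

Emit:
move_arm --rows "0 0 -0.04 0 0 0 1;0 0 -0.1 0 0 0 1;0 0 -0.2 0 0 0 1;0 0 -0.32 0 0 0 1;0 0 -0.44 0 0 0 1;0 0 -0.56 0 0 0 1;0.08 0.05 -0.607 0 0 -0.06 1;0.18 0.11 -0.63 0 0 -0.13 1;0.28 0.17 -0.65 0 0 -0.2 1;0.38 0.23 -0.67 0 0 -0.27 1;0.47 0.28 -0.674 0 0 -0.34 1;0.536 0.323 -0.674 0 0 -0.389 1"

```text
clock: 20.68
eef_pos: [430.3, -157.0, 240.0]
tool_rot: [3.14, 0.002, 2.308]
force: [0.2, -0.1, -1.1]
width: 31.4
gripper_force: 60.0
```

Emit:
move_arm --rows "0.03 0.08 0 0 0 -0.06 1;0.06 0.17 0 0 0 -0.13 1;0.09 0.26 0 0 0 -0.2 1;0.12 0.35 0 0 0 -0.27 1;0.14 0.44 0 0 0 -0.34 1;0.16 0.53 0 0 0 -0.4 1;0.18 0.61 0 0 0 -0.44 1;0.195 0.66 0 0 0 -0.473 1;0.195 0.673 0 0 0 -0.473 1;0.195 0.673 0 0 0 -0.473 1;0.195 0.673 0 0 0 -0.473 1"

```text
clock: 21.6
eef_pos: [540.2, 16.9, 238.3]
tool_rot: [-3.14, -0.001, 3.041]
force: [-0.5, -0.8, -1.2]
width: 31.5
gripper_force: 60.0
```

```bash
python3 - <<'E'
from h import *
d=held()
m=cv2.inRange(cv2.cvtColor(d['img'],cv2.COLOR_RGB2HSV),(100,120,40),(130,255,255))
r=np.where(m[150:340,258]>0)[0]+150
for q in(180,200):
    c=np.where(m[q,180:335]>0)[0]+180;print(q,c.min(),c.max(),r.min(),r.max())
    offs(d,r.min(),r.max()+1,c.min(),c.max()+1,q)
go((541.9,18,150,3.0436),(541.9,18,130,3.0436))
E
```

```text
w 31.543928368753622 tcp [540.2  16.9 238.3] [-3.140e+00 -1.000e-03  3.041e+00]
  blob bbox [  91  150   89   89 3915]
  blob bbox [ 189  161  137   85 6864]
  blob bbox [216 286  83  29 848]
180 189 324 162 313
err 0.0 h 20.0 L 80.0 W 62.6  offx 0.6 offy 0.1
200 190 323 162 313
err 0.0 h 20.0 L 80.0 W 62.8  offx 0.6 offy 0.1
(541.9, 18, 150, 3.0436) -> -0.0057 0.0063 0.2942 -0.0014 -0.0007 -0.0020 rows>=2.1
(541.9, 18, 130, 3.0436) -> -0.0057 0.0065 0.3609 -0.0014 -0.0007 -0.0020 rows>=2.6
```

Emit:
move_arm --rows "-0.006 0.006 0.12 0 0 -0.002 1;-0.006 0.006 0.24 0 0 -0.002 1;-0.006 0.006 0.28 0 0 -0.002 1;-0.006 0.006 0.295 0 0 -0.002 1;-0.006 0.006 0.31 0 0 -0.002 1;-0.006 0.006 0.32 0 0 -0.002 1;-0.006 0.006 0.33 0 0 -0.002 1;-0.006 0.006 0.34 0 0 -0.002 1;-0.006 0.006 0.35 0 0 -0.002 1;-0.006 0.006 0.355 0 0 -0.002 1;-0.006 0.006 0.355 0 0 -0.002 1"

```text
clock: 22.57
eef_pos: [545.7, 20.3, 136.8]
tool_rot: [-3.141, 0.007, 3.045]
force: [-5.6, -3.0, 25.8]
width: 31.3
gripper_force: 71.8
```

```bash
python3 - <<'E'
from h import *
d=grab('wrist');print(d['s']['eef_pos'],d['s']['torque'])
m=cv2.inRange(cv2.cvtColor(d['img'],cv2.COLOR_RGB2HSV),(100,120,40),(130,255,255))
r=np.where(m[150:340,258]>0)[0]+150; c=np.where(m[185,170:345]>0)[0]+170
print(r.min(),r.max(),c.min(),c.max())
u=np.array([np.cos(-.098),np.sin(-.098)])
for z in(113,116):
    P=onz(d,[[258,r.min()],[c.min(),185],[c.max()+1,185]],z)[:,:2]
    print(z,'centre x from front',(P[0]+40*u),'y mid',(P[1]+P[2])/2, 'expected y there', 17+( (P[1]+P[2])[0]/2-544.7)*-.098, np.linalg.norm(P[1]-P[2]))
save(d,'w7.png',(120,90,420,340),2)
E
```

```text
[545.70845142  20.26443119 136.84457836] [ 0.15457786  1.06663446 -0.04611725]
162 315 192 328
113 centre x from front [546.01691734  20.75286382] y mid [517.35744636  24.77993158] expected y there 19.67957025684181 64.88492688704409
116 centre x from front [545.40766365  20.80199636] y mid [516.52884763  24.8268342 ] expected y there 19.760772932576064 63.60833759623767
```

View pics/w7.png

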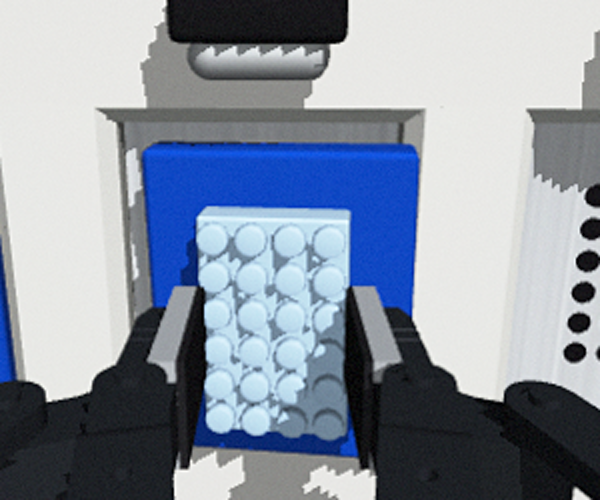

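Emit:
move_arm --rows "0 0 -0.02 0 0 0 1;0.003 -0.007 -0.04 0 0 0 1;0.005 -0.014 -0.05 0 0 0 1;0.005 -0.014 -0.05 0 0 0 1;0.005 -0.014 -0.05 0 0 0 1;0.005 -0.014 -0.035 0 0 0 1;0.005 -0.014 -0.025 0 0 0 1;0.005 -0.014 -0.015 0 0 0 1;0.005 -0.014 -0.008 0 0 0 1;0.005 -0.014 -0.003 0 0 0 1;0.005 -0.014 -0.003 0 0 0 1"

```text
clock: 23.53
eef_pos: [541.4, 16.3, 132.6]
tool_rot: [3.141, 0.0, 3.046]
force: [1.4, 1.2, -1.9]
width: 31.5
gripper_force: 67.8
```

Emit:
move_arm --rows "0 0 0.006 0 0 0 1;0 0 0.01 0 0 0 1;0 0 0.01 0 0 0 1;0 0 0.01 0 0 0 0.5;0 0 0.01 0 0 0 0;0 0 0.01 0 0 0 0;0 0 0 0 0 0 0;0 0 -0.05 0 0 0 0;0 0 -0.12 0 0 0 0.5;0 0 -0.12 0 0 0 1;0 0 -0.12 0 0 0 1;0 0 -0.12 0 0 0 1"

```text
clock: 24.53
eef_pos: [540.6, 15.7, 168.3]
tool_rot: [-3.141, -0.001, 3.046]
force: [-0.1, 0.6, 0.6]
width: 0.1
gripper_force: 0.0
```

Emit:
move_arm --rows "0 0 0.03 0 0 0 1;0 0 0.07 0 0 0 1;0 0 0.1 0 0 0 1;0 0 0.12 0 0 0 1;0 0 0.127 0 0 0 1;0 0 0.132 0 0 0 1;0 0 0.132 0 0 0 1"

```text
clock: 25.12
eef_pos: [540.2, 15.9, 135.7]
tool_rot: [-3.135, 0.001, 3.047]
force: [-20.7, -4.3, 74.0]
width: -0.1
gripper_force: 36.8
```

```bash
python3 - <<'E'
from h import *
go((480,20,345,3.046),frm=(540,16,128,3.046))
L={}
for n,roi in(('top',(170,110,310,150)),('scene',(150,110,230,210))):
    d=grab(n);m=cv2.inRange(cv2.cvtColor(d['img'],cv2.COLOR_RGB2HSV),(105,120,30),(125,255,255));q=np.zeros_like(m);x0,y0,x1,y1=roi;q[y0:y1,x0:x1]=m[y0:y1,x0:x1]
    k,_,st,c=cv2.connectedComponentsWithStats(q);L[n]=(d,[c[i] for i in range(1,k) if st[i,4]>40]);print(n,L[n][1])
a,b=L['top'],L['scene']
for p in a[1]:
    for q in b[1]:
        o1,v1=ray(a[0],p);o2,v2=ray(b[0],q);v1,v2=v1[0],v2[0]
        t=np.linalg.lstsq(np.c_[v1,-v2],o2-o1,rcond=None)[0];P1,P2=o1+t[0]*v1,o2+t[1]*v2
        if np.linalg.norm(P1-P2)<15:print((P1+P2)/2,np.linalg.norm(P1-P2))
E
```

```text
(480, 20, 345, 3.046) -> 0.2004 -0.0058 -0.7233 0.0000 0.0000 0.0000 rows>=5.4
top [array([194.46551724, 125.10344828]), array([275.04347826, 140.2826087 ])]
scene [array([205.69298246, 129.25      ]), array([184.45238095, 159.99404762]), array([174.93251534, 191.02453988])]
[579.21407053  82.04070386 424.2092756 ] 12.469666609453403
[616.17045921  98.15649788 351.98665706] 3.5653184273596312
[643.98638562 113.73163008 275.36602165] 0.6770928436253265
```

Emit:
move_arm --rows "0 0 -0.1 0 0 0 1;0 0 -0.22 0 0 0 1;0 0 -0.35 0 0 0 1;0.05 0 -0.48 0 0 0 1;0.1 0 -0.6 0 0 0 1;0.15 -0.003 -0.7 0 0 0 1;0.2 -0.006 -0.723 0 0 0 1;0.2 -0.006 -0.723 0 0 0 1;0.2 -0.006 -0.723 0 0 0 1"

```text
clock: 25.97
eef_pos: [481.0, 19.4, 345.4]
tool_rot: [-3.14, -0.0, 3.046]
force: [0.8, -0.6, -0.0]
width: -0.0
gripper_force: 0.0
```

```bash
python3 - <<'E'
from h import *
d=grab('wrist');save(d,'w8.png',k=1.5);print(d['s']['eef_pos'],d['s']['tool_rot'])
print(*blobs(d,(108,120,40),(125,255,255),110,1000),sep='\n')
go((684,3.3,345,3.0436),(684,3.3,263,3.0436))
E
```

```text
[481.01436209  19.39578041 345.40876535] [-3.14046156e+00 -1.22218022e-04  3.04593621e+00]
{'px': array([178., 214.]), 'c': array([535.7, -79.7]), 'size': array([81.3, 63.9]), 'yaw': -0.099, 'area': 3515.0}
{'px': array([261., 207.]), 'c': array([541.9,  17.9]), 'size': array([81.3, 63.1]), 'yaw': -0.07, 'area': 1771.0}
{'px': array([262., 108.]), 'c': array([424.9,  29. ]), 'size': array([310. ,  29.2]), 'yaw': 1.471, 'area': 7071.5}
(684, 3.3, 345, 3.0436) -> -0.6779 0.0117 -0.0015 -0.0004 -0.0009 0.0014 rows>=4.9
(684, 3.3, 263, 3.0436) -> -0.6783 0.0118 0.2718 -0.0004 -0.0009 0.0014 rows>=5.3
```

View pics/w8.png

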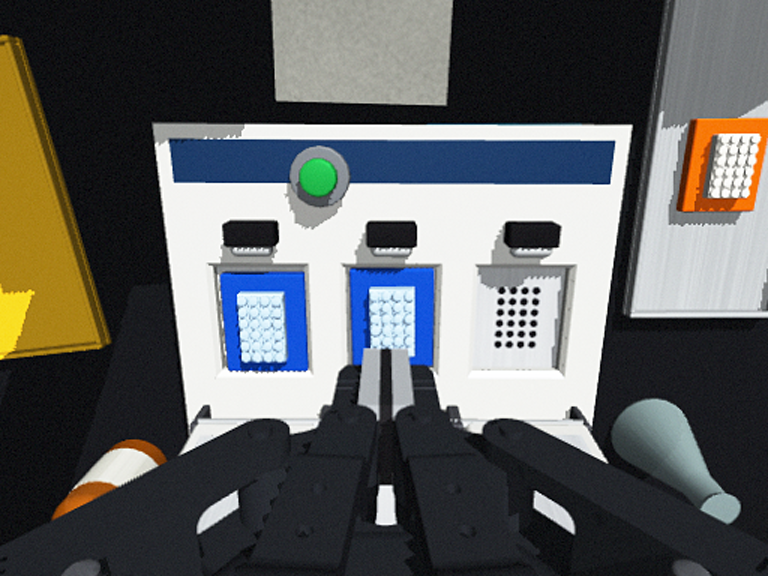

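Both blue plates sit flush at (265,322) and (391,312), orange lies in the steel tray at (722,165). Next, the middle lid from behind.

Emit:
move_arm --rows "-0.12 0 0 0 0 0 1;-0.24 0 0 0 0 0 1;-0.36 0 0 0 0 0 1;-0.48 0.01 0 0 0 0.001 1;-0.6 0.012 0 0 0 0.001 1;-0.678 0.012 0 0 0 0.001 1;-0.678 0.012 0 0 0 0.001 1;-0.678 0.012 0 0 0 0.001 1;-0.678 0.012 0.1 0 0 0.001 1;-0.678 0.012 0.2 0 0 0.001 1;-0.678 0.012 0.272 0 0 0.001 1;-0.678 0.012 0.272 0 0 0.001 1"

```text
clock: 27.02
eef_pos: [680.2, 3.2, 258.5]
tool_rot: [-3.139, -0.01, 3.046]
force: [-1.1, -1.2, -0.3]
width: -0.1
gripper_force: 0.0
```

Emit:
move_arm --rows "0.06 0 0 0 0 0 1;0.12 0 0 0 0 0 1;0.19 0 0 0 0 0 1;0.263 0 0.003 0 0 0 1;0.315 0 0.022 0 0 0 1;0.37 0 0.047 0 0 0 1;0.417 0 0.08 0 0 0 1;0.463 0 0.117 0 0 0 1;0.5 0 0.165 0 0 0 1;0.53 0 0.213 0 0 0 1;0.545 0 0.25 0 0 0 1;0.555 0 0.275 0 0 0 1"

```text
clock: 28.02
eef_pos: [517.5, 20.9, 182.5]
tool_rot: [-3.141, 0.0, 3.046]
force: [-1.6, 1.6, 3.8]
width: 0.1
gripper_force: 1.6
```

```bash
python3 - <<'E'
from h import *
s=read_state();print(s['eef_pos'],s['force'],s['tool_rot'])
d=grab('scene');save(d,'s1.png',(100,80,330,330),2)
E
```

```text
[517.51048971  20.87473792 182.53705485] [-1.55274412  1.57054466  3.82654544] [-3.14140236e+00  3.35091717e-04  3.04553961e+00]
```

View pics/s1.png

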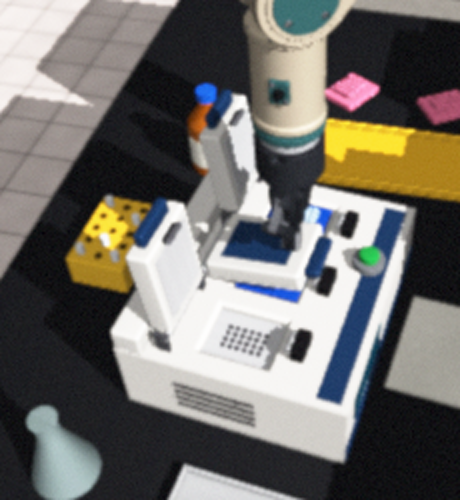

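Emit:
move_arm --rows "0 0 0.02 0 0 0 1;0 0 0.035 0 0 0 1;0 0 0.05 0 0 0 1;0 0 0.06 0 0 0 1;0 0 0.07 0 0 0 1;0 0 0.078 0 0 0 1;0 0 0.078 0 0 0 1"

```text
clock: 28.65
eef_pos: [517.5, 20.8, 164.9]
tool_rot: [-3.136, 0.001, 3.045]
force: [-20.6, -3.3, 62.3]
width: -0.2
gripper_force: 31.3
```

Emit:
move_arm --rows "0 0 -0.1 0 0 0 1;0 0 -0.22 0 0 0 1;0 0 -0.35 0 0 0 1;0 0 -0.48 0 0 0 1;0 0 -0.6 0 0 0 1;-0.08 0.05 -0.62 0 0 0 1;-0.17 0.1 -0.62 0 0 0 1;-0.28 0.17 -0.62 0 0 0 1;-0.39 0.23 -0.62 0 0 0 1;-0.5 0.3 -0.62 0 0 0 1;-0.559 0.331 -0.62 0 0 0 1;-0.559 0.331 -0.62 0 0 0 1"

```text
clock: 29.65
eef_pos: [697.9, 105.4, 342.8]
tool_rot: [3.139, 0.0, 3.046]
force: [-1.4, 1.2, -0.7]
width: 0.0
gripper_force: 0.0
```

Emit:
move_arm --rows "0 0 0 0 0 0 1;0 0 0.09 0 0 0 1;0 0 0.18 0 0 0 1;0 0 0.26 0 0 0 1;0 0 0.273 0 0 0 1;0 0 0.273 0 0 0 1;0 0 0.273 0 0 0 1"

```text
clock: 30.23
eef_pos: [695.2, 102.5, 264.4]
tool_rot: [3.141, 0.002, 3.044]
force: [-0.2, 0.4, 0.2]
width: 0.2
gripper_force: 0.0
```

```bash
python3 - <<'E'
from h import *
s=read_state();print(s['eef_pos'],s['force'],s['tool_rot'])
d=grab('scene');save(d,'s2.png',(100,80,330,330),2)
E
```

```text
[695.22531779 102.53195609 264.35971887] [-0.19533368  0.40569335  0.15716364] [3.14113633e+00 1.74691475e-03 3.04397830e+00]
```

View pics/s2.png

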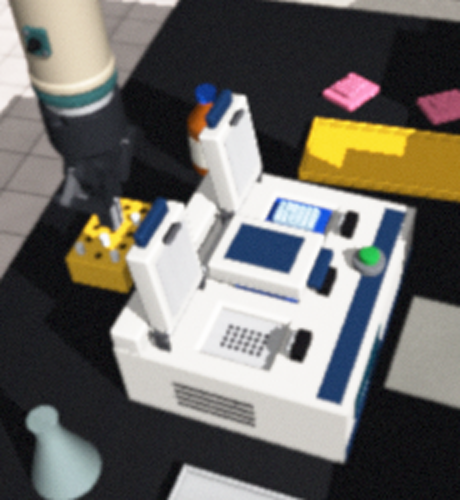

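Middle lid stays shut; gripper is behind the left lid. Same sweep.

Emit:
move_arm --rows "0.06 0 0 0 0 0 1;0.12 0 0 0 0 0 1;0.19 0 0 0 0 0 1;0.263 0 0.003 0 0 0 1;0.315 0 0.022 0 0 0 1;0.37 0 0.047 0 0 0 1;0.417 0 0.08 0 0 0 1;0.463 0 0.117 0 0 0 1;0.5 0 0.165 0 0 0 1;0.53 0 0.213 0 0 0 1;0.545 0 0.25 0 0 0 1;0.555 0 0.275 0 0 0 1"

```text
clock: 31.28
eef_pos: [529.5, 120.2, 181.7]
tool_rot: [3.14, 0.003, 3.046]
force: [-2.4, 1.2, 3.6]
width: 0.2
gripper_force: 1.7
```

Emit:
move_arm --rows "0 0 0.02 0 0 0 1;0 0 0.035 0 0 0 1;0 0 0.05 0 0 0 1;0 0 0.06 0 0 0 1;0 0 0.068 0 0 0 1;0 0 0.075 0 0 0 1;0 0 0.075 0 0 0 1"

```text
clock: 31.87
eef_pos: [528.6, 120.2, 165.0]
tool_rot: [-3.138, 0.003, 3.045]
force: [-19.6, -6.0, 60.2]
width: -0.1
gripper_force: 30.3
```

Emit:
move_arm --rows "0 0 -0.1 0 0 0 1;0 0 -0.22 0 0 0 1;0 0 -0.35 0 0 0 1;0 0 -0.48 0 0 0 1;0 0 -0.6 0 0 0 1;-0.08 -0.1 -0.62 0 0 0 1;-0.16 -0.2 -0.62 0 0 0 1;-0.24 -0.3 -0.62 0 0 0 1;-0.32 -0.4 -0.62 0 0 0 1;-0.4 -0.5 -0.62 0 0 0 1;-0.48 -0.6 -0.62 0 0 0 1;-0.553 -0.671 -0.62 0 0 0 1"

```text
clock: 32.87
eef_pos: [676.3, -102.6, 344.1]
tool_rot: [-3.139, 0.002, 3.04]
force: [0.3, 0.0, -0.1]
width: -0.2
gripper_force: 0.0
```

Emit:
move_arm --rows "0 0 0 0 0 0 1;0 0 0 0 0 0 1;0 0 0.09 0 0 0 1;0 0 0.18 0 0 0 1;0 0 0.26 0 0 0 1;0 0 0.273 0 0 0 1;0 0 0.273 0 0 0 1;0 0 0.273 0 0 0 1"

```text
clock: 33.53
eef_pos: [675.4, -96.4, 263.5]
tool_rot: [3.141, 0.002, 3.046]
force: [0.0, 0.0, 0.6]
width: 0.2
gripper_force: 0.0
```

Emit:
move_arm --rows "0.06 0 0 0 0 0 1;0.12 0 0 0 0 0 1;0.19 0 0 0 0 0 1;0.263 0 0.003 0 0 0 1;0.315 0 0.022 0 0 0 1;0.37 0 0.047 0 0 0 1;0.417 0 0.08 0 0 0 1;0.463 0 0.117 0 0 0 1;0.5 0 0.165 0 0 0 1;0.53 0 0.213 0 0 0 1;0.545 0 0.25 0 0 0 1;0.555 0 0.275 0 0 0 1"

```text
clock: 34.53
eef_pos: [510.0, -80.5, 180.9]
tool_rot: [-3.141, 0.003, 3.046]
force: [-1.2, 1.0, 4.3]
width: 0.3
gripper_force: 1.7
```

Emit:
move_arm --rows "0 0 0.02 0 0 0 1;0 0 0.035 0 0 0 1;0 0 0.05 0 0 0 1;0 0 0.06 0 0 0 1;0 0 0.068 0 0 0 1;0 0 0.075 0 0 0 1;0 0 0.075 0 0 0 1"

```text
clock: 35.12
eef_pos: [508.7, -80.5, 164.7]
tool_rot: [-3.134, 0.001, 3.045]
force: [-24.0, -0.1, 73.5]
width: 0.0
gripper_force: 36.8
```

```bash
python3 - <<'E'
from h import *
s=read_state();p=s['eef_pos']
go((p[0],p[1],230,3.0436),(429.9,-21.7,230,3.0436),(429.9,-21.7,150,3.0436),(429.9,-21.7,134,3.0436))
E
```

```text
(np.float64(508.73763343447666), np.float64(-80.5447469465945), 230, 3.0436) -> -0.0003 -0.0016 -0.2177 -0.0048 0.0009 0.0010 rows>=1.6
(429.9, -21.7, 230, 3.0436) -> 0.2801 0.1683 -0.2194 -0.0048 0.0009 0.0010 rows>=2.8
(429.9, -21.7, 150, 3.0436) -> 0.2805 0.1703 0.0473 -0.0048 0.0009 0.0010 rows>=2.4
(429.9, -21.7, 134, 3.0436) -> 0.2806 0.1707 0.1006 -0.0048 0.0009 0.0010 rows>=2.5
```

Emit:
move_arm --rows "0 0 -0.1 0 0 0 1;0 0 -0.24 0 0 0 1;0.1 0.06 -0.24 0 0 0 1;0.2 0.12 -0.24 0 0 0 1;0.28 0.17 -0.24 0 0 0 1;0.28 0.17 -0.24 0 0 0 1;0.28 0.17 -0.24 0 0 0 1;0.28 0.17 -0.24 0 0 0 1"

```text
clock: 35.78
eef_pos: [432.2, -22.7, 229.6]
tool_rot: [-3.141, 0.003, 3.045]
force: [-0.3, -0.1, 0.1]
width: 0.2
gripper_force: 0.0
```

```bash
python3 - <<'E'
from h import *
s=read_state();print(s['eef_pos'])
go((429.9,-21.7,150,3.0436),(429.9,-21.7,136,3.0436))
d=grab('top');a=cv2.resize(d['img'][100:260,90:370],None,fx=2.5,fy=2.5)
e=grab('scene');b=cv2.resize(e['img'][80:384,100:400],(395,400))
cv2.imwrite('pics/t2.png',np.ascontiguousarray(a[:,:,::-1]));save(e,'s3.png',(120,100,330,330),2)
print(*blobs(d,(5,150,60),(16,255,255),17,60,(100,140,200,260)),sep='\n')
E
```

```text
[432.15583202 -22.65999615 229.55273087]
(429.9, -21.7, 150, 3.0436) -> 0.0086 0.0025 0.2652 -0.0001 0.0019 0.0006 rows>=1.9
(429.9, -21.7, 136, 3.0436) -> 0.0087 0.0025 0.3118 -0.0001 0.0019 0.0006 rows>=2.2
{'px': array([134., 204.]), 'c': array([458.2, 320.2]), 'size': array([79.8, 63.6]), 'yaw': -0.084, 'area': 430.0}
```

View pics/t2.png

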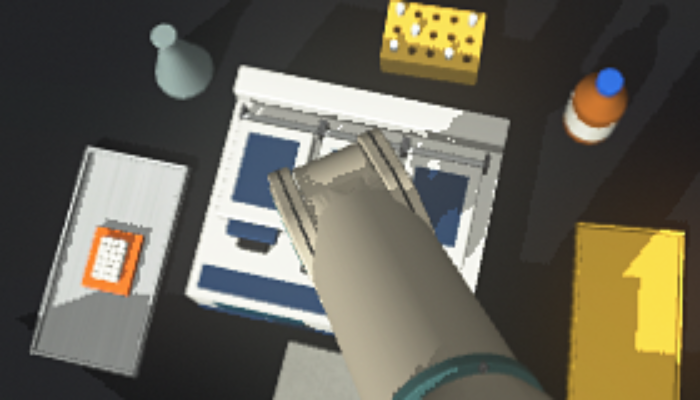

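View pics/s3.png

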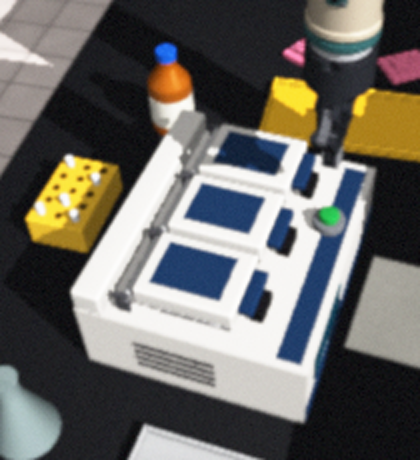

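All three lids lie shut; orange plate in the tray. Press the button.

Emit:
move_arm --rows "0.009 0.003 0.13 0 0 0 1;0.009 0.003 0.25 0 0 0 1;0.009 0.003 0.28 0 0 0 1;0.009 0.003 0.3 0 0 0 1;0.009 0.003 0.315 0 0 0 1;0.009 0.003 0.322 0 0 0 1;0.009 0.003 0.322 0 0 0 1;0.009 0.003 0.322 0 0 0 1"

```text
clock: 36.55
eef_pos: [426.8, -21.9, 138.5]
tool_rot: [-3.132, 0.002, 3.045]
force: [-23.9, -1.2, 90.8]
width: 0.0
gripper_force: 44.9
```

Emit:
move_arm --rows "0 0 -0.05 0 0 0 1;0 0 -0.1 0 0 0 0.5;0 0.05 -0.12 0 0 0 0;0 0.095 -0.12 0 0 0 0;0 0.095 -0.12 0 0 0 0;0 0.095 -0.12 0 0 0 0;0 0.095 -0.12 0 0 0 0"

```text
clock: 37.13
eef_pos: [430.7, 6.4, 168.4]
tool_rot: [-3.141, -0.0, 3.044]
force: [-0.3, -0.5, 0.6]
width: 42.7
gripper_force: 0.0
```

```bash
python3 - <<'E'
from h import *
d=grab('wrist');s=d['s'];print(s['eef_pos'],s['width'])
print(*blobs(d,(45,80,60),(85,255,255),128,60),sep='\n')
save(d,'w9.png')
E
```

```text
[430.72870643   6.37055085 168.36455966] 42.73509881211966
{'px': array([208., 229.]), 'c': array([428.1, -21.4]), 'size': array([26.4, 25.6]), 'yaw': -0.441, 'area': 1391.0}
```

View pics/w9.png

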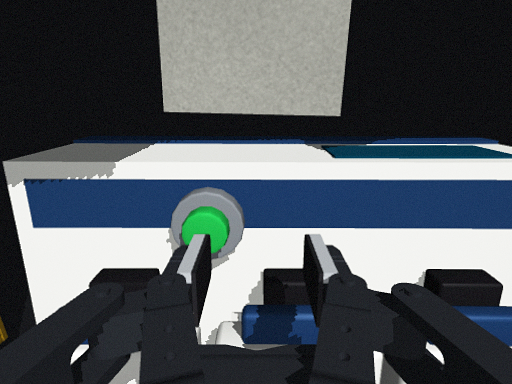

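The left finger lines up over the button at (205,230); press with that finger alone so that it clears the ring.

Emit:
move_arm --rows "0 0 0.05 0 0 0 0;0 0 0.08 0 0 0 0;0 0 0.095 0 0 0 0;0 0 0.108 0 0 0 0;0 0 0.108 0 0 0 0;0 0 0.108 0 0 0 0"

```text
clock: 37.68
eef_pos: [430.3, 6.2, 137.5]
tool_rot: [-3.138, 0.001, 3.045]
force: [-5.3, -2.1, 28.8]
width: 42.8
gripper_force: 14.1
```

Emit:
move_arm --rows "0 0 0.005 0 0 0 0;0 0 0.005 0 0 0 0;0 0 0.005 0 0 0 0"

```text
clock: 37.93
eef_pos: [430.4, 6.2, 137.1]
tool_rot: [-3.136, 0.002, 3.045]
force: [-8.3, -1.1, 43.6]
width: 42.9
gripper_force: 21.9
```

```bash
python3 - <<'E'
from h import *
d=grab('wrist');print(d['s']['eef_pos'],d['s']['force'])
m=cv2.inRange(cv2.cvtColor(d['img'],cv2.COLOR_RGB2HSV),(45,80,60),(85,255,255))
def edge(m,cs):
    return [(c,np.where(m[:,c]>0)[0].min()) for c in cs if m[:,c].any()]
ys,xs=np.where(m>0);print(xs.min(),xs.max(),ys.min(),ys.max(),len(xs))
top=ys.min();c=xs[ys==top].mean()
for z in(120,122,124,126,128):print(z,onz(d,[[c,top]],z)[0,:2].round(1),'width',np.linalg.norm(np.diff(onz(d,[[xs.min(),ys[xs==xs.min()].mean()],[xs.max()+1,ys[xs==xs.max()].mean()]],z),axis=0)).round(1))
p=cv2.imread('pics/w9.png')[:,:,::-1]
m0=cv2.inRange(cv2.cvtColor(np.ascontiguousarray(p),cv2.COLOR_RGB2HSV),(45,80,60),(85,255,255))
y,x=np.where(m0>0);d['s'];d2=dict(d);T=d['T'].copy();T[:3,3]+=np.array([430.73,6.37,168.36])-d['s']['eef_pos'];d2['T']=T
print('unpressed front edge',onz(d2,[[x[y==y.min()].mean(),y.min()]],128)[0].round(1))
E
```

```text
[430.41804085   6.21976772 137.11180034] [-8.30435608 -1.14837015 43.61341724]
171 224 228 274 857
120 [418.1 -21.4] width 26.0
122 [417.3 -21. ] width 25.6
124 [416.6 -20.5] width 25.2
126 [415.8 -20. ] width 24.9
128 [415.  -19.5] width 24.5
unpressed front edge [415.5 -19.9 128. ]
```

Emit:
move_arm --rows "0 0 -0.011 0 0 0 0;0 0 -0.011 0 0 0 0;0 0 -0.011 0 0 0 0"

```text
clock: 38.23
eef_pos: [430.3, 6.3, 138.1]
tool_rot: [-3.14, -0.0, 3.044]
force: [-1.5, -2.6, 7.9]
width: 42.5
gripper_force: 3.9
```

Emit:
move_arm --rows "0 0 -0.006 0 0 0 0;0 0 -0.006 0 0 0 0;0 0 -0.006 0 0 0 0"

```text
clock: 38.48
eef_pos: [430.3, 6.3, 139.3]
tool_rot: [-3.14, -0.001, 3.044]
force: [-0.9, -3.3, 3.9]
width: 42.6
gripper_force: 2.0
```

Emit:
move_arm --rows "0 0 -0.006 0 0 0 0;0 0 -0.006 0 0 0 0;0 0 -0.006 0 0 0 0"

```text
clock: 38.73
eef_pos: [430.5, 7.2, 141.2]
tool_rot: [3.142, -0.0, 3.045]
force: [-0.5, -2.8, 2.7]
width: 42.9
gripper_force: 1.5
```

Emit:
move_arm --rows "0 0 -0.006 0 0 0 0;0 0 -0.006 0 0 0 0;0 0 -0.006 0 0 0 0"

```text
clock: 38.98
eef_pos: [430.7, 7.5, 143.0]
tool_rot: [3.141, 0.0, 3.045]
force: [-0.4, -0.2, 2.0]
width: 42.9
gripper_force: 1.0
```

Emit:
move_arm --rows "0 0 -0.006 0 0 0 0;0 0 -0.006 0 0 0 0;0 0 -0.006 0 0 0 0"

```text
clock: 39.23
eef_pos: [430.7, 7.7, 144.8]
tool_rot: [3.141, 0.0, 3.045]
force: [0.8, -0.3, -0.3]
width: 42.6
gripper_force: 0.0
```

The force falls off over 138→144 mm: the full 6 mm of travel was made. Retreat and hand in.

Emit:
move_arm --rows "0 0 -0.1 0 0 0 0;0 0 -0.22 0 0 0 0;0 0 -0.35 0 0 0 0;0 0 -0.48 0 0 0 0;0 0 -0.6 0 0 0 0;0 0 -0.65 0 0 0 0;0 0 -0.65 0 0 0 0;0 0 -0.65 0 0 0 0;0 0 -0.65 0 0 0 0"

```text
clock: 39.98
eef_pos: [429.7, 6.9, 338.7]
tool_rot: [-3.141, -0.002, 3.045]
force: [0.6, -0.2, -0.3]
width: 42.7
gripper_force: 0.0
```

```bash
python3 - <<'E'
from h import *
d=grab('wrist');print(d['s']['eef_pos'],d['s']['force'])
# shut-lid label (dark blue) pads at top z=152: all three should be seen, same size, 100 mm apart
for b in blobs(d,(105,100,25),(125,255,255),152,400):print(b['px'],b['c'],b['size'],b['yaw'])
d=grab('top');print(*blobs(d,(5,150,60),(16,255,255),17,60,(100,140,200,260)),sep='\n')
print(*[ (b['c'],b['size']) for b in blobs(d,(105,100,25),(125,255,255),152,150,(160,130,300,230))],sep='\n')
E
```

```text
[429.7402168    6.86292905 338.74518886] [ 0.55024755 -0.1547052  -0.25671065]
[372. 270.] [549.3 117.9] [62.3 52.7] 1.476
[282. 280.] [554.1  16.5] [84.  62.2] -0.096
[157. 259.] [518.2 -97.6] [34.7 30. ] -0.099
[374. 215.] [488.3 119.6] [59.4 20.3] 1.475
[277. 214.] [478.5  23.1] [57.5 19.2] 1.474
[184. 215.] [469.  -73.9] [58.6 19.2] 1.473
[280. 156.] [417.5  27.1] [274.1  25.5] 1.469
[290. 124.] [387.3  27. ] [241.5   3.6] 1.468
{'px': array([134., 203.]), 'c': array([458.2, 320.2]), 'size': array([79.8, 63.6]), 'yaw': -0.084, 'area': 429.0}
(array([542.6, -83.3]), array([81.3, 59.2]))
```

```bash
python3 -c "
from cell import *
print(finish_job())"
```

```text
the job is handed in; nothing more can be done
None
```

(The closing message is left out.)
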